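Scrub the dough board, then hang the tools up to dry

ROBOT

A 6-joint arm with a two-finger parallel gripper is mounted at the origin on a cart in front of the work surface, level with it; the furniture and walls round the work are solid. World frame = base frame: x ahead of the robot, y to its left, z up, the work surface at z = 0. Lengths are in m, angles in degrees, forces in N, time in s.
With the tool pointing down it reaches from about 0.25 to 0.725 m from the base axis. Payload 9.7 kg.
Tool frame: the origin (TCP) lies at the very end of the fingers, on their centre line; the grasp point (between the pads) lies 19 mm behind it; z points along the fingers, y is the line along which they close (so a half turn about z gives the same grasp; the last joint's range is limited). The gripper opens to 85 mm and grips with 20 to 120 N. Pads are 22 mm wide; open, the fingers measure 114 mm over their backs; the gripper's body (76 mm by 85 mm) begins 54 mm behind the grasp point. The pads swing forward as they close: fully open they stand 13 mm farther back than shut.
Start: joints at [-76.834, 4.979, 10.078, 95.1, 0, 90], TCP at [0.125, -0.536, 0.202] pointing down, gripper open.
Joint ranges: [-179.16, 179.16], [-48.56, 103.87], [-65.8, 70.77], [-126.05, 130.52], [-82.76, 87.17], [-180, 180]. Speed limits (degrees/s): [127.2, 127.2, 147.25, 180, 180, 180].

INTERFACE

Orientations are given as [roll, pitch, yaw] about the fixed x, y, z axes, in that order (R = Rz(yaw) Ry(pitch) Rx(roll)).
In Python, from workcell import bot gives the robot as it stands.
- The arm moves only by the tool step_arm, never from a script. Its argument "targets" is a list of rows, each a list of 3 entries, a list of its own where there are three numbers: the opening, from 0 (shut) to 1 (fully open), then the shift along the world's x, y, z in mm, then the turn, a rotation vector about the world's x, y, z in rad. In form: [[grip, [tx, ty, tz], [wx, wy, wz]], ...]. A call has 1 to 8 rows; each row is the pose to reach, as a shift and turn from the pose commanded when the call began; what a row does not reach only later rows make up. A row lasts 1/10 s, in which the tool goes at most 50 mm and 8.59 degrees, less where a joint would pass 70% of its speed; a pose out of reach is approached as far as the arm can. A call with a gripper value outside its range is refused whole. The fingers move at their own pace and stop on an object; "force" is the grip in N (left out, the last holds). Time passes only in rows, so rows that repeat a pose let the fingers close. It gives the time, the measured TCP pose, the force, the opening and the grip force at its end, in the units of the state.
- bot.get_obs(): the state, without advancing time (a new reading comes with each control period).
- bot.camera(name): name is "scene" or "top" or "wrist"; returns (picture, depth): 400x640x3 uint8, red, green, blue; 400x640 float32, m along the optical axis (not along the pixel's ray), 0 where there is no reading.
- bot.camera_params(name): a dict with "K" (3x3 intrinsics, pixels), "R" (3x3) and "t" (3): a world point X has camera coordinates R X + t. Camera axes: x right, y down, z forward; pixel columns grow to the right and rows downward; lengths in m; the calibration is good to about 2 mm. A picture is of the moment at which its call begins: read the wrist's pose just before it. camera_params takes no time and is no camera call; for the wrist camera it gives the pose at the moment of the call.
- bot.job_done(): hands the job in; it is judged then, once.
The state is a dict: "time": time; "q": joint angles; "qd": joint speeds; "joint_efforts": joint torques, N m; "ee_pos": TCP position; "tcp_rot": TCP orientation; "wrist_force": force on the tool from outside, world axes, zero at the start; "torque": the same for the moment, N m; "opening": finger opening in m; "grasp_force": force on a finger pad.
Only numpy, scipy, OpenCV 4.12 (cv2) and the standard library are available. Lean on these libraries where they do the work, as an engineer would, in place of code of your own. Each camera call takes 0.05 s, during which the arm holds its last target. There are 200 camera calls.

TASK

Set the scrubber square on the left end of the dough board (its eye pointing away from you, across the board) and draw it steadily along the middle of the board to the right end and back to the left end, keeping its sprung pad pressed in about half way all along, not bottomed out. Hang the scrubber and all the measuring scoops that are there on the rack's slanted pegs to dry, each by its eye, one tool to a peg, and leave the flour dredger and the timer alone.

Things in the scene. Friction and masses are not known exactly. Their poses are not given: they have to be found in the camera images.
- rack: fixed drying rack: level steel tube 22 mm thick, 530 mm long, middle 230 mm up, on two posts 250 mm either side of the centre, with feet 90 mm deep; open below. Four pegs stand on its robot side, 110 mm apart. Origin on the worktop below the line of the peg roots, midway between the posts; x away from the robot, y left along the tube, z up.
- board: white plastic dough board lying fixed on the worktop, 140 mm (its x) by 280 mm (its y), 12 mm thick. Origin at the centre of its underside; x away from the robot, y to the left along its length, z up. Its flat top is 12 mm above the worktop.
- scrubber: board scrubber, 0.26 kg, standing on a sprung 110x60 mm pad. Origin level with the free pad face, 45 mm behind the tool's centre; x to its eye, z up. Grey plate 110x60 mm at z 30-38 mm; black grip bar along x, 100 mm long, 16 mm wide, z 61-75 mm: pinch its sides from above at x = 45 mm. Wire eye flat at the plate's front, hole axis z. At rest it sinks 3 mm on its spring.
- scrubber_eye (a point): centre of the scrubber's eye, 120 mm in x and 34 mm in z from its origin; hole 34 mm across, wire 6 mm thick
- pad_face (a point): centre of the underside of the scrubber's pad (x = 45 mm of the scrubber; moves up toward the plate as the pad is pressed in)
- pad (a joint): how far the sprung pad is pressed in toward the plate, m: 0 free, 0.014 bottomed out; spring 700 N/m, so half way in (0.007) takes about 5 N of pressing on the pad, which includes the tool's own weight
- scoop_small: steel measuring scoop, 0.09 kg, may be absent. Round cup 54 mm across the rim, 36 mm high, standing on its base; level flat handle along x, 16 mm wide, 6 mm thick, middle at z = 33 mm, free from x = 27 to 104 mm, ending in a flat wire eye (hole axis z). Origin: centre of the cup's underside; x toward the eye, z up. Pinch the handle's sides from above at x = 49 mm.
- scoop_small_eye (a point): centre of the scoop's eye, 125 mm in x and 33 mm in z from its origin; hole 34 mm across, wire 6 mm thick
- scoop_medium: steel measuring scoop, 0.09 kg, may be absent. Round cup 62 mm across the rim, 36 mm high, standing on its base; level flat handle along x, 16 mm wide, 6 mm thick, middle at z = 33 mm, free from x = 31 to 108 mm, ending in a flat wire eye (hole axis z). Origin: centre of the cup's underside; x toward the eye, z up. Pinch the handle's sides from above at x = 53 mm.
- scoop_medium_eye (a point): centre of the scoop's eye, 129 mm in x and 33 mm in z from its origin; hole 34 mm across, wire 6 mm thick
- scoop_large: steel measuring scoop, 0.09 kg, may be absent. Round cup 70 mm across the rim, 36 mm high, standing on its base; level flat handle along x, 16 mm wide, 6 mm thick, middle at z = 33 mm, free from x = 35 to 112 mm, ending in a flat wire eye (hole axis z). Origin: centre of the cup's underside; x toward the eye, z up. Pinch the handle's sides from above at x = 57 mm.
- scoop_large_eye (a point): centre of the scoop's eye, 133 mm in x and 33 mm in z from its origin; hole 34 mm across, wire 6 mm thick
- peg1: leftmost peg, fixed: 10 mm rod, 14 mm ball at its tip, 73 mm long. Origin at its root on the tube; z along the peg to the tip (toward the robot, 50 deg upward), x up and away from the robot (40 deg above level), y left. A tool held with its own x and z parallel to the peg's can be slid by its eye down the peg to 20 mm from the root, touching nothing else; let go, it swings down and hangs.
- peg2: second from left peg, fixed: 10 mm rod, 14 mm ball at its tip, 73 mm long. Origin at its root on the tube; z along the peg to the tip (toward the robot, 50 deg upward), x up and away from the robot (40 deg above level), y left. A tool held with its own x and z parallel to the peg's can be slid by its eye down the peg to 20 mm from the root, touching nothing else; let go, it swings down and hangs.
- peg3: second from right peg, fixed: 10 mm rod, 14 mm ball at its tip, 73 mm long. Origin at its root on the tube; z along the peg to the tip (toward the robot, 50 deg upward), x up and away from the robot (40 deg above level), y left. A tool held with its own x and z parallel to the peg's can be slid by its eye down the peg to 20 mm from the root, touching nothing else; let go, it swings down and hangs.
- peg4: rightmost peg, fixed: 10 mm rod, 14 mm ball at its tip, 73 mm long. Origin at its root on the tube; z along the peg to the tip (toward the robot, 50 deg upward), x up and away from the robot (40 deg above level), y left. A tool held with its own x and z parallel to the peg's can be slid by its eye down the peg to 20 mm from the root, touching nothing else; let go, it swings down and hangs.
- flour_dredger: bystander: flour dredger, steel can with a handle, 74x105x112 mm, origin under its centre; leave alone
- kitchen_timer: bystander: round kitchen timer, 68x68x36 mm, origin under its centre; leave alone

How it is judged (in metres and radians):
On the way, in this order (a step that is already met when the one before it is completed fails the run):
1. pad centre over the left end of the board (more than 80 mm left of its centre), scrubber square to the board, pad face down on the board and pressed in 4.5 to 12.5 mm of its 14 mm (y of pad_face in the frame of board between 0.08 and 0.16 m and x of pad_face in the frame of board between -0.03 and 0.03 m and angle between the x axis of scrubber and the x axis of board, either way round below 0.35 rad and angle between scrubber's own z axis and vertical below 0.2 rad and contact force between scrubber and board above 2.5 N and value of joint pad between 0.0045 and 0.0125 m), for 0.1 s.
2. pad centre 30 to 65 mm left of the board's centre, scrubber square to the board, pad face down on the board and pressed in 4.5 to 12.5 mm of its 14 mm (y of pad_face in the frame of board between 0.03 and 0.065 m and x of pad_face in the frame of board between -0.03 and 0.03 m and angle between the x axis of scrubber and the x axis of board, either way round below 0.35 rad and angle between scrubber's own z axis and vertical below 0.2 rad and contact force between scrubber and board above 2.5 N and value of joint pad between 0.0045 and 0.0125 m), for 0.1 s.
3. pad centre near the middle of the board, scrubber square to the board, pad face down on the board and pressed in 4.5 to 12.5 mm of its 14 mm (y of pad_face in the frame of board between -0.018 and 0.018 m and x of pad_face in the frame of board between -0.03 and 0.03 m and angle between the x axis of scrubber and the x axis of board, either way round below 0.35 rad and angle between scrubber's own z axis and vertical below 0.2 rad and contact force between scrubber and board above 2.5 N and value of joint pad between 0.0045 and 0.0125 m), for 0.1 s.
4. pad centre 30 to 65 mm right of the board's centre, scrubber square to the board, pad face down on the board and pressed in 4.5 to 12.5 mm of its 14 mm (y of pad_face in the frame of board between -0.065 and -0.03 m and x of pad_face in the frame of board between -0.03 and 0.03 m and angle between the x axis of scrubber and the x axis of board, either way round below 0.35 rad and angle between scrubber's own z axis and vertical below 0.2 rad and contact force between scrubber and board above 2.5 N and value of joint pad between 0.0045 and 0.0125 m), for 0.1 s.
5. pad centre over the right end (more than 80 mm right of the centre), scrubber square to the board, pad face down on the board and pressed in 4.5 to 12.5 mm of its 14 mm (y of pad_face in the frame of board between -0.16 and -0.08 m and x of pad_face in the frame of board between -0.03 and 0.03 m and angle between the x axis of scrubber and the x axis of board, either way round below 0.35 rad and angle between scrubber's own z axis and vertical below 0.2 rad and contact force between scrubber and board above 2.5 N and value of joint pad between 0.0045 and 0.0125 m), for 0.1 s.
6. on the way back: pad centre 30 to 65 mm right of the board's centre, scrubber square to the board, pad face down on the board and pressed in 4.5 to 12.5 mm of its 14 mm (all of step 4), for 0.1 s.
7. on the way back: pad centre near the middle of the board, scrubber square to the board, pad face down on the board and pressed in 4.5 to 12.5 mm of its 14 mm (all of step 3), for 0.1 s.
8. on the way back: pad centre 30 to 65 mm left of the board's centre, scrubber square to the board, pad face down on the board and pressed in 4.5 to 12.5 mm of its 14 mm (all of step 2), for 0.1 s.
9. on the way back: pad centre over the left end of the board (more than 80 mm left of its centre), scrubber square to the board, pad face down on the board and pressed in 4.5 to 12.5 mm of its 14 mm (all of step 1), for 0.1 s.
At the end, for the whole second after the job is handed in: The scrubber and every scoop present hang on the rack: the centre of each eye lies within 20 mm of a peg's axis (in the peg's x and y) and between -25 and 60 mm along it from the root, no two eyes closer than 60 mm (one tool to a peg), all slower than 0.05 m/s (((x of scrubber_eye in the frame of peg1 between -0.02 and 0.02 m and y of scrubber_eye in the frame of peg1 between -0.02 and 0.02 m and z of scrubber_eye in the frame of peg1 between -0.025 and 0.06 m) or (x of scrubber_eye in the frame of peg2 between -0.02 and 0.02 m and y of scrubber_eye in the frame of peg2 between -0.02 and 0.02 m and z of scrubber_eye in the frame of peg2 between -0.025 and 0.06 m) or (x of scrubber_eye in the frame of peg3 between -0.02 and 0.02 m and y of scrubber_eye in the frame of peg3 between -0.02 and 0.02 m and z of scrubber_eye in the frame of peg3 between -0.025 and 0.06 m) or (x of scrubber_eye in the frame of peg4 between -0.02 and 0.02 m and y of scrubber_eye in the frame of peg4 between -0.02 and 0.02 m and z of scrubber_eye in the frame of peg4 between -0.025 and 0.06 m)) and linear speed of each of scrubber, scoop_small, scoop_medium, scoop_large below 0.05 m/s and ((x of scoop_small_eye in the frame of peg1 between -0.02 and 0.02 m and y of scoop_small_eye in the frame of peg1 between -0.02 and 0.02 m and z of scoop_small_eye in the frame of peg1 between -0.025 and 0.06 m) or (x of scoop_small_eye in the frame of peg2 between -0.02 and 0.02 m and y of scoop_small_eye in the frame of peg2 between -0.02 and 0.02 m and z of scoop_small_eye in the frame of peg2 between -0.025 and 0.06 m) or (x of scoop_small_eye in the frame of peg3 between -0.02 and 0.02 m and y of scoop_small_eye in the frame of peg3 between -0.02 and 0.02 m and z of scoop_small_eye in the frame of peg3 between -0.025 and 0.06 m) or (x of scoop_small_eye in the frame of peg4 between -0.02 and 0.02 m and y of scoop_small_eye in the frame of peg4 between -0.02 and 0.02 m and z of scoop_small_eye in the frame of peg4 between -0.025 and 0.06 m)) and ((x of scoop_medium_eye in the frame of peg1 between -0.02 and 0.02 m and y of scoop_medium_eye in the frame of peg1 between -0.02 and 0.02 m and z of scoop_medium_eye in the frame of peg1 between -0.025 and 0.06 m) or (x of scoop_medium_eye in the frame of peg2 between -0.02 and 0.02 m and y of scoop_medium_eye in the frame of peg2 between -0.02 and 0.02 m and z of scoop_medium_eye in the frame of peg2 between -0.025 and 0.06 m) or (x of scoop_medium_eye in the frame of peg3 between -0.02 and 0.02 m and y of scoop_medium_eye in the frame of peg3 between -0.02 and 0.02 m and z of scoop_medium_eye in the frame of peg3 between -0.025 and 0.06 m) or (x of scoop_medium_eye in the frame of peg4 between -0.02 and 0.02 m and y of scoop_medium_eye in the frame of peg4 between -0.02 and 0.02 m and z of scoop_medium_eye in the frame of peg4 between -0.025 and 0.06 m)) and ((x of scoop_large_eye in the frame of peg1 between -0.02 and 0.02 m and y of scoop_large_eye in the frame of peg1 between -0.02 and 0.02 m and z of scoop_large_eye in the frame of peg1 between -0.025 and 0.06 m) or (x of scoop_large_eye in the frame of peg2 between -0.02 and 0.02 m and y of scoop_large_eye in the frame of peg2 between -0.02 and 0.02 m and z of scoop_large_eye in the frame of peg2 between -0.025 and 0.06 m) or (x of scoop_large_eye in the frame of peg3 between -0.02 and 0.02 m and y of scoop_large_eye in the frame of peg3 between -0.02 and 0.02 m and z of scoop_large_eye in the frame of peg3 between -0.025 and 0.06 m) or (x of scoop_large_eye in the frame of peg4 between -0.02 and 0.02 m and y of scoop_large_eye in the frame of peg4 between -0.02 and 0.02 m and z of scoop_large_eye in the frame of peg4 between -0.025 and 0.06 m)) and distance between scrubber_eye and scoop_small_eye above 0.06 m and distance between each of scrubber_eye, scoop_small_eye and scoop_medium_eye above 0.06 m and distance between each of scrubber_eye, scoop_small_eye, scoop_medium_eye and scoop_large_eye above 0.06 m); the robot touches nothing.
It fails at once if the flour dredger is moved more than 30 mm (distance of flour_dredger from where it was at the start of the episode above 0.03 m).
It fails at once if the kitchen timer is moved more than 30 mm (distance of kitchen_timer from where it was at the start of the episode above 0.03 m).
Of scoop_small, scoop_medium, scoop_large only 2 to 3 are there at a start; the rules pass over those that are not, and their reading is None.
At some moment in a run one of scoop_small, scoop_medium, scoop_large may be knocked a few centimetres aside while the robot is not near it.
It also fails if it takes over 210 s, if anything falls off the work surface, if the arm or the gripper's body presses on something with over 40 N, if the wrist force passes 120 N, or if a joint passes its speed limit or range.

## Working session

There is one attempt and no reset: what is moved stays moved. The work goes in short steps, Python scripts to look and compute and a tool call to move; the robot and the scene stay as the last step left them, time stands still between calls to the robot, and variables do not carry over. Pictures are saved under pics/ and viewed, at most 14 in all, crops included, and the job is handed in when it is done.

Besides the shell and the picture viewer there is one more tool, called after "Request:" as a command line: name --argument value ..., lists and objects as JSON in quotes. step_arm: Moves the arm, as the interface text tells. Its arguments: {"type":"object","properties":{"targets":{"type":"array","items":{"type":"array"}},"force":{"type":"number"}},"required":["targets"]}

```bash
ls; mkdir -p pics
python3 - <<'E'
from workcell import bot
import cv2, numpy as np
for n in ("scene","top"):
    im,d=bot.camera(n); cv2.imwrite(f"pics/{n}0.png",im[:,:,::-1]); np.savez(f"/tmp/{n}.npz",im=im,d=d)
    p=bot.camera_params(n); print(n,{k:np.round(v,3).tolist() for k,v in p.items()})
print(bot.get_obs())
E
```

```text
pics
scene {'K': [[501.268, 0.0, 323.927], [0.0, 501.268, 194.084], [0.0, 0.0, 1.0]], 'R': [[-0.501, -0.865, -0.024], [-0.436, 0.276, -0.857], [0.748, -0.419, -0.515]], 't': [0.252, 0.391, 1.52]}
top {'K': [[400.574, 0.0, 322.118], [0.0, 400.574, 198.962], [0.0, 0.0, 1.0]], 'R': [[0.005, -1.0, 0.001], [-0.99, -0.005, -0.142], [0.142, -0.001, -0.99]], 't': [-0.007, 0.53, 1.32]}
{'time': 0.1, 'q': array([-7.68352137e+01,  5.01035533e+00,  1.00381678e+01,  9.50988597e+01,
        1.70913172e-03,  8.99997795e+01]), 'qd': array([-0.03561663,  0.08167965,  0.05897359,  0.02825488, -0.04379998,
        0.02695613]), 'joint_efforts': array([-1.95910848e-04, -5.21562660e+01,  4.65651977e+01,  1.61019276e-02,
       -5.98382417e-05,  7.23636361e-06]), 'ee_pos': array([ 0.12521851, -0.53531038,  0.20102349]), 'tcp_rot': array([-1.79928953e+02, -1.70940377e-03,  1.31650046e+01]), 'wrist_force': array([-0.92762053, -0.28314675, -1.13776673]), 'torque': array([-0.01682778,  0.04887875, -0.04914869]), 'grasp_force': 0.0, 'opening': 0.08528980168118074}
```

View pics/top0.png

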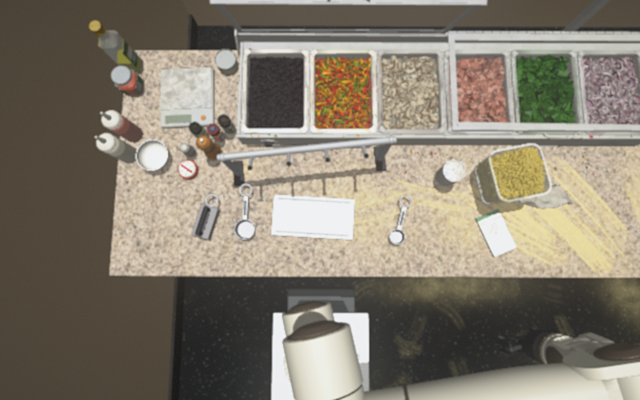

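View pics/scene0.png

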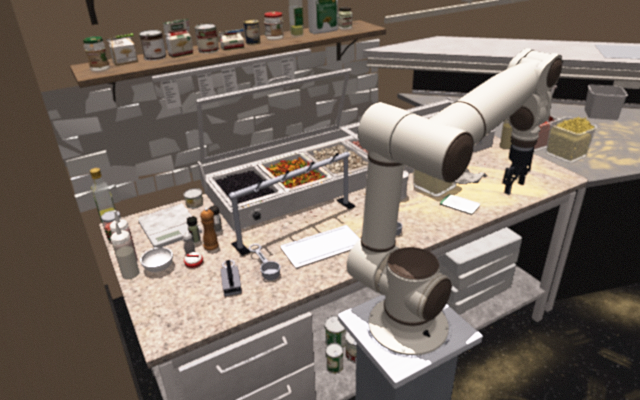

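Top view: board at about (313,217), scrubber (207,217), scoops (246,213) and (399,222), rack tube from (222,155) to (395,143), timer (188,170) and dredger (453,170). The scene view agrees. I'll zoom in and measure.

```bash
cat > h.py <<'E'
import numpy as np, cv2
from workcell import bot
def ray(p,uv,z):
    """pixel(s) -> world points on plane height z"""
    uv=np.atleast_2d(uv).astype(float); K,R,t=[np.array(p[k]) for k in("K","R","t")]
    d=np.c_[uv,np.ones(len(uv))]@np.linalg.inv(K).T@R; c=-R.T@t
    return c+d*((z-c[2])/d[:,2])[:,None]
def cloud(p,d):
    K,R,t=[np.array(p[k]) for k in("K","R","t")]
    v,u=np.indices(d.shape); X=np.stack([u,v,np.ones_like(u)],-1)@np.linalg.inv(K).T*d[...,None]
    return (X-t)@R
def proj(p,X):
    K,R,t=[np.array(p[k]) for k in("K","R","t")]
    c=(np.atleast_2d(X)@R.T+t)@K.T; return c[:,:2]/c[:,2:]
E
python3 - <<'E'
from h import *
z=np.load('/tmp/top.npz'); im,d=z['im'],z['d']; p=bot.camera_params('top')
cv2.imwrite('pics/top1.png',cv2.resize(im[125:275,165:425],None,fx=3,fy=3,interpolation=cv2.INTER_CUBIC)[:,:,::-1])
X=cloud(p,d); X[d==0]=np.nan
print('table z',np.nanmedian(X[255:270,200:350,2]))
# board: white
g=im.min(2).astype(int); m=((g>190)).astype(np.uint8); n,l,s,c=cv2.connectedComponentsWithStats(m)
k=l[217,313]; cn=cv2.findContours((l==k).astype(np.uint8),0,2)[0][0]; r=cv2.minAreaRect(cn); print('board',r, s[k]); print(ray(p,cv2.boxPoints(r),.012).round(4).tolist(), ray(p,[r[0]],.012).round(4))
# heights in region
H=X[...,2]; 
for nm,(u0,u1,v0,v1) in dict(scrub=(190,228,190,245),sc1=(230,262,180,245),sc2=(384,416,192,250),timer=(176,200,158,182),dredger=(435,470,150,190)).items():
    sub=H[v0:v1,u0:u1]; mm=sub>0.018; P=X[v0:v1,u0:u1][mm]
    print(nm,mm.sum(),np.nanmax(sub).round(3),P[:,:2].mean(0).round(3),P.min(0).round(3),P.max(0).round(3))
# tube
mm=(H>.2)&(H<.26)&(X[...,0]<.75)&(X[...,1]>-.4)&(X[...,1]<.5); P=X[mm]; print('rack',mm.sum(),P.min(0),P.max(0)); f=np.polyfit(P[:,1],P[:,0],1); print(f)
E
```

```text
table z -0.0004397386037053683
board ((312.6335754394531, 216.29600524902344), (82.00105285644531, 41.71133804321289), 3.468229293823242) [ 271  194   84   46 3358]
[[0.4099, 0.171, 0.012], [0.5537, 0.1655, 0.012], [0.5377, -0.1177, 0.012], [0.3944, -0.1081, 0.012]] [[0.4734 0.0276 0.012 ]]
scrub 640 0.079 [0.46  0.386] [0.396 0.348 0.019] [0.546 0.433 0.079]
sc1 275 0.044 [0.491 0.259] [0.397 0.223 0.018] [0.585 0.292 0.044]
sc2 250 0.045 [ 0.469 -0.275] [ 0.383 -0.31   0.018] [ 0.55  -0.232  0.045]
timer 263 0.044 [0.636 0.461] [0.606 0.429 0.018] [0.668 0.497 0.044]
dredger 584 0.119 [ 0.613 -0.426] [ 0.58  -0.475  0.018] [ 0.664 -0.394  0.119]
rack 1931 [ 0.11866113 -0.2221186   0.20012955] [0.69454455 0.30398007 0.25999642]
[-0.12252838  0.52509152]
```

View pics/top1.png

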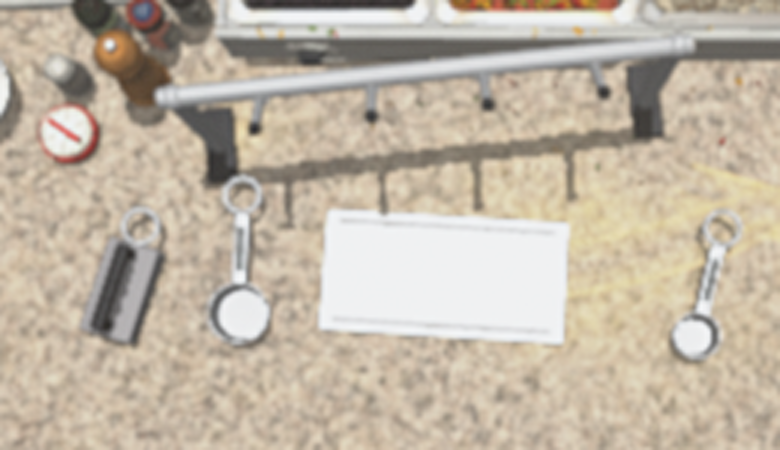

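Crop: two scoops (left cup at crop (240,313), right cup at (695,336), the smaller one); scrubber bar from (124,242) to (97,328), eye at (141,226); peg tips at crop (255,128), (372,116), (488,104), (604,92).

Run:
```python
from h import *
z=np.load('/tmp/top.npz'); im,d=z['im'],z['d']; p=bot.camera_params('top'); X=cloud(p,d); H=X[...,2]
f=lambda a:np.array(a)/3+[165,125]
def w(a,z): return ray(p,f(a),z)
for n,a,b in(("L",(240,313),(242,195)),("R",(695,336),(721,229))):
    c,e=w([a],.036)[0],w([b],.033)[0]; v=e-c; print(n,c.round(3),e.round(3),np.hypot(*v[:2]).round(3),np.degrees(np.arctan2(v[1],v[0])).round(1))
a,b=w([(124,242),(97,328)],.072); e=w([(141,226)],.031)[0]; v=a-b; m=(a+b)/2; print('scr',a,b,'mid',m,'eye',e,np.hypot(*v[:2]),np.degrees(np.arctan2(v[1],v[0])),np.degrees(np.arctan2(*(e-m)[1::-1])))
T=ray(p,f([(160,97),(692,46)]),.235); print('tube ends',T, np.linalg.norm(T[0]-T[1]))
t=f([(255,128),(372,116),(488,104),(604,92)])
for u,v in t: 
    s=X[int(v)-2:int(v)+4,int(u)-2:int(u)+4].reshape(-1,3); print(s[s[:,2].argmax()].round(3), end=' ')
print(ray(p,t,.29).round(3))
mm=np.zeros(H.shape,bool); mm[135:162,215:400]=1; mm&=(H>.225)&(H<.25); P=X[mm]; ff=np.polyfit(P[:,1],P[:,0],1); print(mm.sum(),ff,np.degrees(np.arctan(ff[0])),P.mean(0),np.percentile(P[:,2],[50,95]))
```

```text
L [0.426 0.254 0.036] [0.56  0.256 0.033] 0.134 1.1
R [ 0.403 -0.255  0.036] [ 0.524 -0.288  0.033] 0.125 -15.1
scr [0.50095527 0.37671416 0.072     ] [0.40661214 0.40175662 0.072     ] mid [0.4537837  0.38923539 0.072     ] eye [0.52447703 0.37017743 0.031     ] 0.09761019090850817 -14.865788196090547 -15.08748972912171
tube ends [[ 0.6236831   0.30065835  0.235     ]
 [ 0.67774128 -0.22117112  0.235     ]] 0.5246220368666572
[0.583 0.202 0.29 ] [0.595 0.085 0.291] [ 0.607 -0.018  0.29 ] [ 0.618 -0.127  0.292] [[ 0.581  0.197  0.29 ]
 [ 0.593  0.088  0.29 ]
 [ 0.605 -0.02   0.29 ]
 [ 0.617 -0.128  0.29 ]]
1345 [-0.11090242  0.65699657] -6.3283801623467015 [0.65249009 0.04063458 0.23809696] [0.23844997 0.24321388]
```

Request:
step_arm --targets '[[1,[17,47,10],[0,0,-0.1]],[1,[34,95,20],[0,0,-0.2]],[1,[51,143,30],[0,0,-0.3]],[1,[68,190,40],[0,0,-0.4]],[1,[85,238,50],[0,0,-0.49]],[1,[102,286,60],[0,0,-0.49]],[1,[119,334,70],[0,0,-0.49]],[1,[136,382,80],[0,0,-0.49]]]'

```text
time: 0.9
ee_pos: [0.2568, -0.1641, 0.2794]
tcp_rot: [180.0, -0.0, -15.0]
wrist_force: [1.5, -0.6, -0.4]
opening: 0.0857
grasp_force: 0.0
```

Request:
step_arm --targets '[[1,[17,47,0],[0,0,0]],[1,[34,95,0],[0,0,0]],[1,[51,143,0],[0,0,0]],[1,[68,190,0],[0,0,0]],[1,[85,238,0],[0,0,0]],[1,[102,286,0],[0,0,0]],[1,[119,334,0],[0,0,0]],[1,[136,382,0],[0,0,0]]]'

```text
time: 1.7
ee_pos: [0.3172, -0.058, 0.2792]
tcp_rot: [-177.8, 0.1, -12.4]
wrist_force: [1.0, 0.5, -0.3]
opening: 0.0851
grasp_force: 0.0
```

Request:
step_arm --targets '[[1,[0,0,0],[0,0,0]]]'

```text
time: 1.8
ee_pos: [0.3174, -0.0577, 0.2791]
tcp_rot: [-177.8, 0.1, -12.4]
wrist_force: [0.9, -0.7, -1.0]
opening: 0.0852
grasp_force: 0.0
```

Run:
```python
from workcell import bot
o=bot.get_obs(); print(o['q'].round(1),o['qd'].round(1),o['ee_pos'],o['tcp_rot'],o['wrist_force'])
```

```text
[-12.4 -22.6  -5.1 107.5   2.2 179.9] [ 0.5 -0.6 -0.2  0.3  0.1 -0. ] [ 0.31737592 -0.0577025   0.27910042] [-1.77824763e+02  6.80736014e-02 -1.23713462e+01] [ 0.88515834 -0.73638402 -1.03886127]
```

Request:
step_arm --targets '[[1,[5,20,0],[0,0,0.15]],[1,[10,40,0],[0,0,0.3]],[1,[15,60,0],[0,0,0.45]],[1,[20,80,0],[0,0,0.6]],[1,[25,100,0],[0,0,0.75]],[1,[30,120,0],[0,0,0.9]],[1,[35,140,0],[0,0,1.05]],[1,[45,160,0],[0,0,1.2]]]'

```text
time: 2.6
ee_pos: [0.3621, 0.1035, 0.2795]
tcp_rot: [-177.8, 0.0, 56.8]
wrist_force: [0.8, 0.2, 0.1]
opening: 0.0857
grasp_force: 0.0
```

Request:
step_arm --targets '[[1,[5,20,0],[0,0,0.15]],[1,[10,40,0],[0,0,0.3]],[1,[15,60,0],[0,0,0.45]],[1,[20,80,0],[0,0,0.6]],[1,[25,100,0],[0,0,0.75]],[1,[30,120,0],[0,0,0.9]],[1,[35,140,0],[0,0,1.05]],[1,[45,160,0],[0,0,1.2]]]'

```text
time: 3.4
ee_pos: [0.4073, 0.2635, 0.2794]
tcp_rot: [-177.8, 0.1, 125.6]
wrist_force: [0.2, -0.2, -0.2]
opening: 0.0859
grasp_force: 0.0
```

Run:
```python
from h import *
o=bot.get_obs(); print(o['q'].round(1),o['ee_pos'],o['tcp_rot'])
p=bot.camera_params('wrist'); im,d=bot.camera('wrist'); cv2.imwrite("pics/w1.png",im[:,:,::-1]); np.savez('/tmp/w1.npz',im=im,d=d,**p)
print(p)
```

```text
[ 33.    1.   14.7 105.9  -0.2  87.4] [0.40729543 0.26346853 0.27939672] [-1.77819758e+02  5.32649338e-02  1.25567462e+02]
{'K': array([[297.32154668,   0.        , 319.04696785],
       [  0.        , 297.32154668, 197.10358447],
       [  0.        ,   0.        ,   1.        ]]), 'R': array([[ 0.81322794,  0.58065537, -0.03872557],
       [ 0.56851344, -0.77848221,  0.26600359],
       [ 0.12430925, -0.23833756, -0.96319386]]), 't': array([-0.47341237, -0.08163535,  0.46533082])}
```

View pics/w1.png

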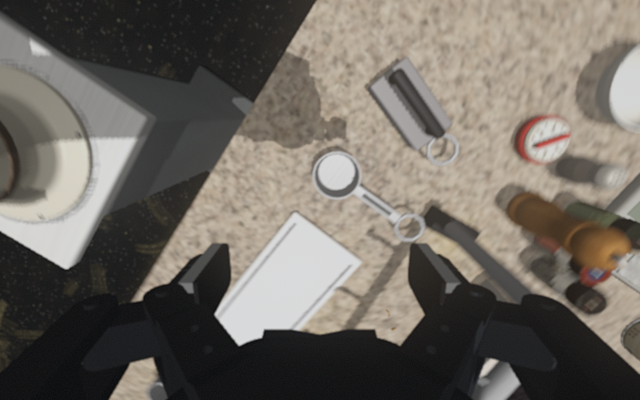

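The wrist view shows the scrubber bar from (393,73) to (443,133) with its eye at (443,150), and the large scoop's cup at (337,173) with its eye at (409,226).

```bash
cat >> h.py <<'E'
from scipy.spatial.transform import Rotation as Ro
def down(yaw): return Ro.from_euler('xyz',[180,0,yaw],degrees=True)
def delta(pos,R,o=None):
    """shift mm and rotvec rad from measured pose to target"""
    o=o or bot.get_obs(); r=R*Ro.from_euler('xyz',o['tcp_rot'],degrees=True).inv()
    print('shift',(1e3*(np.array(pos)-o['ee_pos'])).round(1),'rot',r.as_rotvec().round(3))
E
python3 - <<'E'
from h import *
p=dict(np.load('/tmp/w1.npz'))
a,b=ray(p,[(443,133),(393,73)],.072); e=ray(p,[(443,150)],.031)[0]; m=(a+b)/2
print('bar',a,b,'mid',m,np.linalg.norm(a-b),np.degrees(np.arctan2(*(a-b)[1::-1])),'eye',e,np.degrees(np.arctan2(*(e-m)[1::-1])),np.hypot(*(e-m)[:2]))
c=ray(p,[(337,173)],.036)[0];e=ray(p,[(409,226)],.033)[0]; print('L',c,e,np.degrees(np.arctan2(*(e-c)[1::-1])),np.hypot(*(e-c)[:2]))
delta([.454,.389,.15],down(165))
E
```

```text
bar [0.49833145 0.38506813 0.072     ] [0.40482671 0.40315502 0.072     ] mid [0.45157908 0.39411157 0.072     ] 0.09523797246429297 -10.947683234977438 eye [0.52725107 0.37456323 0.031     ] -14.484550157615645 0.07815617531652934
L [0.42716426 0.26323142 0.036     ] [0.5612709  0.26123544 0.033     ] -0.8527018377588319 0.13412149005653917
shift [  45.5  123.3 -128.1] rot [ 0.032 -0.022  0.678]
```

Request:
step_arm --targets '[[1,[10,26,0],[0.005,-0.003,0.14]],[1,[20,52,-20],[0.01,-0.007,0.28]],[1,[30,78,-50],[0.016,-0.011,0.42]],[1,[38,102,-80],[0.024,-0.016,0.56]],[1,[45,124,-108],[0.032,-0.022,0.678]],[1,[45,124,-128],[0.032,-0.022,0.678]],[1,[45,124,-128],[0.032,-0.022,0.678]]]'

```text
time: 4.15
ee_pos: [0.4512, 0.3859, 0.1477]
tcp_rot: [-179.7, -0.2, 164.0]
wrist_force: [-0.2, -0.7, 0.3]
opening: 0.0853
grasp_force: 0.0
```

Run:
```python
from h import *
o=bot.get_obs(); print(o['q'].round(1),o['ee_pos'],o['tcp_rot'])
p=bot.camera_params('wrist'); im,d=bot.camera('wrist'); cv2.imwrite("pics/w2.png",im[:,:,::-1]); np.savez('/tmp/w2.npz',im=im,d=d,**p)
```

```text
[40.6 10.6 10.3 90.1 -0.  56.5] [0.45121226 0.3859052  0.14766106] [-1.79717545e+02 -1.62121412e-01  1.64042593e+02]
```

View pics/w2.png

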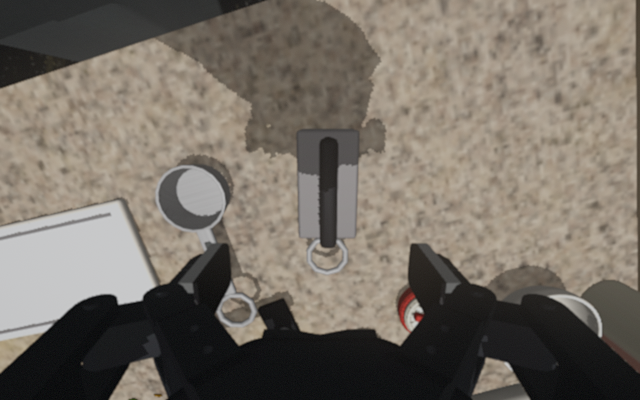

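The bar runs from (329,140) to (327,243) and the eye is at (326,257). It is nearly aligned with the fingers.

Run:
```python
from h import *
p=dict(np.load('/tmp/w2.npz'))
a,b=ray(p,[(327,243),(329,140)],.072); e=ray(p,[(326,257)],.031)[0]; m=(a+b)/2
print('bar',a,b,'mid',m,np.linalg.norm(a-b),np.degrees(np.arctan2(*(a-b)[1::-1])),'eye',e,np.degrees(np.arctan2(*(e-m)[1::-1])),np.hypot(*(e-m)[:2]))
P=ray(p,[(298,130),(358,130),(357,239),(299,239)],.035); print('plate',P.mean(0),P)
c=ray(p,[(191,198)],.036)[0];e=ray(p,[(237,310)],.033)[0]; print('L',c,e,np.degrees(np.arctan2(*(e-c)[1::-1])),np.hypot(*(e-c)[:2]))
delta([.4535,.391,.046],down(165))
```

```text
bar [0.49515535 0.38047376 0.072     ] [0.407389   0.40667296 0.072     ] mid [0.45127218 0.39357336 0.072     ] 0.09159328325060406 -16.620926518009508 eye [0.528209   0.37101411 0.031     ] -16.342079854690244 0.08017602594961051
plate [0.4541982  0.39369581 0.035     ] [[0.39347915 0.38142751 0.035     ]
 [0.40894713 0.43543805 0.035     ]
 [0.51537426 0.40778406 0.035     ]
 [0.49899227 0.3501336  0.035     ]]
L [0.42726031 0.25988805 0.036     ] [0.56263429 0.25801017 0.033     ] -0.7947452049066819 0.1353870008325205
shift [   1.8    4.9 -104.1] rot [ 0.002 -0.002  0.017]
```

Request:
step_arm --targets '[[1,[2,6.5,-30],[0,0,0.01]],[1,[2,6.5,-60],[0,0,0.01]],[1,[2,6.5,-85],[0,0,0.01]],[1,[2,6.5,-103],[0,0,0.01]],[1,[2,6.5,-103],[0,0,0.01]]]'

```text
time: 4.7
ee_pos: [0.4538, 0.3924, 0.0475]
tcp_rot: [-179.9, -0.0, 164.6]
wrist_force: [-0.3, -0.7, 0.3]
opening: 0.0853
grasp_force: 0.0
```

Request:
step_arm --force 70 --targets '[[0,[0,0,0],[0,0,0]],[0,[0,0,0],[0,0,0]],[0,[0,0,0],[0,0,0]],[0,[0,0,0],[0,0,0]],[0,[0,0,0],[0,0,0]],[0,[0,0,0],[0,0,0]],[0,[0,0,0],[0,0,0]],[0,[0,0,0],[0,0,0]]]'

```text
time: 5.5
ee_pos: [0.4541, 0.3935, 0.0482]
tcp_rot: [-180.0, 0.0, 164.7]
wrist_force: [-0.4, 0.7, -0.1]
opening: -0.0001
grasp_force: 0.0
```

Run:
```python
from h import *
o=bot.get_obs(); print(o['q'].round(1),o['ee_pos'],o['tcp_rot'],o['opening'])
p=bot.camera_params('wrist'); im,d=bot.camera('wrist'); s,_=bot.camera('scene'); np.savez('/tmp/w3.npz',im=im,d=d,**p)
cv2.imwrite("pics/w3.png",np.hstack([cv2.resize(im,(440,275)),cv2.resize(s[220:320,180:340],(352,220))[:220].repeat(1,0) if 0 else cv2.copyMakeBorder(cv2.resize(s[220:320,180:320],(350,250)),0,25,0,0,0)])[:,:,::-1])
```

```text
[40.9 11.6  0.6 78.9 -0.  56.2] [0.45413618 0.39345686 0.04817778] [-1.79992691e+02  1.44275103e-02  1.64668443e+02] -0.00012328369048216362
```

View pics/w3.png

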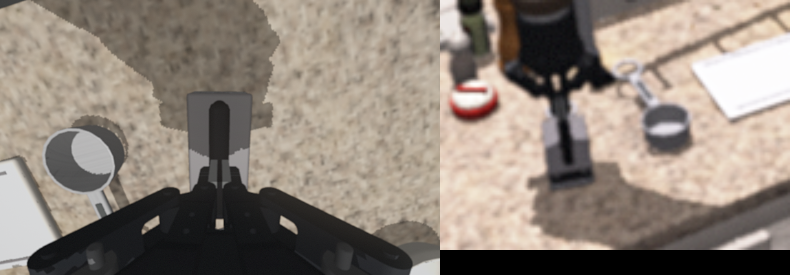

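The fingers have shut over the eye end of the scrubber. The plate's rear edge is at crop (188–250, 93) and the bar's rear end at (219,100).

Run:
```python
from h import *
p=dict(np.load('/tmp/w3.npz')); d=p['d']; s=640/440
for q in [(188,93),(250,93),(219,101),(219,150),(189,190),(78,160)]:
    u,v=np.array(q)*s; 
    dd=float(d[int(v),int(u)]); K=p['K']; X=p['R'].T@(np.linalg.inv(K)@[u,v,1]*dd-p['t']); print(q,dd,X.round(4), ray(p,[(u,v)],.072).round(3))
z=np.load('/tmp/w2.npz'); P=cloud(dict(z),z['d'])
for u,v in[(328,145),(327,200),(327,238),(310,200),(345,200),(327,244)]: print(u,v,P[v,u].round(4))
```

```text
(188, 93) 0.21536169946193695 [0.3941 0.3758 0.001 ] [[0.393 0.387 0.072]]
(250, 93) 0.21658171713352203 [ 4.115e-01  4.389e-01 -2.000e-04] [[0.404 0.43  0.072]]
(219, 101) 0.18247699737548828 [0.4073 0.4061 0.0364] [[0.404 0.407 0.072]]
(219, 150) 0.1557287722826004 [0.4394 0.3974 0.0733] [[0.44  0.397 0.072]]
(189, 190) 0.24620558321475983 [0.5037 0.342  0.0006] [[0.467 0.365 0.072]]
(78, 160) 0.22988606989383698 [0.4316 0.2349 0.0063] [[0.419 0.289 0.072]]
328 145 [0.411  0.4048 0.0727]
327 200 [0.4562 0.3913 0.0722]
327 238 [0.4902 0.3819 0.0727]
310 200 [0.4617 0.373  0.0359]
345 200 [0.4711 0.4065 0.0363]
327 244 [0.4953 0.3804 0.0738]
```

Run:
```python
from h import *
p=dict(np.load('/tmp/w3.npz')); o=bot.get_obs()
print('tcp proj',proj(p,[o['ee_pos'],o['ee_pos']+[0,0,.019],[.4535,.392,.072]]))
P=cloud(p,p['d'])
for v in range(225,330,8): print(v,P[v,[300,312,319,326,338]].round(3).tolist())
cv2.imwrite('pics/w3c.png',cv2.resize(p['im'][120:330,240:400],None,fx=3.6,fy=2.85,interpolation=cv2.INTER_CUBIC)[:,:,::-1])
```

```text
tcp proj [[318.85352876 227.9146474 ]
 [318.81512886 240.3616208 ]
 [315.91900371 243.55607674]]
225 [[0.454, 0.381, 0.035], [0.443, 0.393, 0.071], [0.444, 0.396, 0.072], [0.445, 0.4, 0.071], [0.46, 0.405, 0.037]]
233 [[0.459, 0.379, 0.035], [0.443, 0.393, 0.083], [0.444, 0.396, 0.083], [0.445, 0.4, 0.083], [0.466, 0.403, 0.036]]
241 [[0.464, 0.377, 0.036], [0.442, 0.393, 0.094], [0.444, 0.396, 0.093], [0.445, 0.4, 0.092], [0.471, 0.402, 0.036]]
249 [[0.445, 0.387, 0.093], [0.443, 0.394, 0.102], [0.444, 0.396, 0.102], [0.445, 0.399, 0.101], [0.45, 0.404, 0.093]]
257 [[0.445, 0.387, 0.102], [0.443, 0.394, 0.109], [0.444, 0.396, 0.109], [0.444, 0.399, 0.109], [0.45, 0.403, 0.1]]
265 [[0.439, 0.39, 0.12], [0.443, 0.394, 0.115], [0.444, 0.396, 0.115], [0.444, 0.399, 0.116], [0.444, 0.404, 0.118]]
273 [[0.441, 0.39, 0.124], [0.442, 0.394, 0.124], [0.448, 0.395, 0.115], [0.443, 0.399, 0.124], [0.444, 0.404, 0.125]]
281 [[0.441, 0.391, 0.13], [0.441, 0.395, 0.13], [0.45, 0.395, 0.117], [0.445, 0.399, 0.126], [0.445, 0.403, 0.128]]
289 [[0.441, 0.391, 0.134], [0.446, 0.393, 0.128], [0.454, 0.393, 0.115], [0.449, 0.398, 0.125], [0.445, 0.403, 0.133]]
297 [[0.437, 0.393, 0.146], [0.451, 0.392, 0.125], [0.458, 0.393, 0.115], [0.452, 0.397, 0.126], [0.439, 0.403, 0.146]]
305 [[0.437, 0.393, 0.149], [0.453, 0.391, 0.126], [0.461, 0.392, 0.115], [0.455, 0.396, 0.126], [0.439, 0.403, 0.15]]
313 [[0.437, 0.393, 0.153], [0.457, 0.39, 0.126], [0.465, 0.391, 0.115], [0.459, 0.395, 0.125], [0.439, 0.403, 0.153]]
321 [[0.437, 0.393, 0.156], [0.459, 0.389, 0.127], [0.555, 0.366, 0.001], [0.463, 0.394, 0.124], [0.44, 0.403, 0.155]]
329 [[0.439, 0.393, 0.156], [0.461, 0.389, 0.129], [0.564, 0.363, -0.0], [0.464, 0.394, 0.127], [0.443, 0.402, 0.154]]
```

View pics/w3c.png

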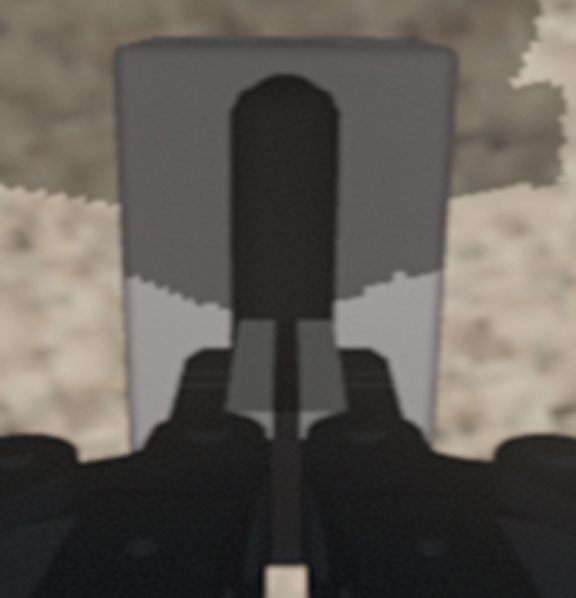

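Run:
```python
from h import *
z=dict(np.load('/tmp/w2.npz')); P=cloud(z,z['d'])
m=(z['d']<.26)&(z['d']>0)&(P[...,2]>.1); v,u=np.nonzero(m); i=P[m][:,2].argsort()[:400:40]
print(np.c_[u[i],v[i],P[m][i].round(4)])
```

```text
[[2.300e+02 2.590e+02 4.394e-01 3.449e-01 1.896e-01]
 [4.090e+02 2.670e+02 4.660e-01 4.268e-01 1.915e-01]
 [2.310e+02 2.760e+02 4.469e-01 3.434e-01 1.923e-01]
 [4.120e+02 2.480e+02 4.558e-01 4.298e-01 1.930e-01]
 [2.280e+02 2.550e+02 4.355e-01 3.466e-01 1.938e-01]
 [2.290e+02 2.720e+02 4.437e-01 3.443e-01 1.944e-01]
 [2.290e+02 2.770e+02 4.458e-01 3.436e-01 1.950e-01]
 [4.130e+02 2.510e+02 4.560e-01 4.295e-01 1.956e-01]
 [2.270e+02 2.630e+02 4.384e-01 3.458e-01 1.960e-01]
 [2.290e+02 2.810e+02 4.472e-01 3.436e-01 1.964e-01]]
```

Request:
step_arm --targets '[[0,[0,0,20],[0,0,0]],[0,[0,0,40],[0,0,0]],[0,[0,0,60],[0,0,0]],[0,[0,0,60],[0,0,0]]]'

```text
time: 6.0
ee_pos: [0.4552, 0.3944, 0.1112]
tcp_rot: [179.8, 0.2, 164.7]
wrist_force: [0.6, -0.2, 0.8]
opening: -0.0003
grasp_force: 0.0
```

Run:
```python
from h import *
o=bot.get_obs(); print(o['ee_pos'],o['opening'],o['grasp_force'],o['wrist_force'])
p=bot.camera_params('wrist'); im,d=bot.camera('wrist'); s,_=bot.camera('scene'); np.savez('/tmp/w4.npz',im=im,d=d,**p)
cv2.imwrite("pics/w4.png",np.hstack([im[100:340,200:440],cv2.resize(s[210:310,190:290],(240,240))])[:,:,::-1])
P=cloud(p,d); m=(d<.26)&(d>0)&(P[...,2]>.08); v,u=np.nonzero(m); i=P[m][:,2].argsort()[:200:20]
print(np.c_[u[i],v[i],P[m][i].round(4)])
```

```text
[0.45519412 0.39435451 0.11122944] -0.0002889912358795035 0.0 [ 0.60478621 -0.17691159  0.80196715]
[[3.180e+02 2.330e+02 4.449e-01 3.966e-01 1.450e-01]
 [3.250e+02 2.330e+02 4.453e-01 4.001e-01 1.462e-01]
 [3.090e+02 2.340e+02 4.433e-01 3.925e-01 1.473e-01]
 [3.410e+02 2.420e+02 4.514e-01 4.066e-01 1.478e-01]
 [3.150e+02 2.350e+02 4.442e-01 3.953e-01 1.483e-01]
 [3.370e+02 2.430e+02 4.510e-01 4.046e-01 1.487e-01]
 [3.210e+02 2.360e+02 4.450e-01 3.981e-01 1.494e-01]
 [3.240e+02 2.350e+02 4.447e-01 3.997e-01 1.499e-01]
 [3.220e+02 2.370e+02 4.453e-01 3.985e-01 1.504e-01]
 [3.200e+02 2.360e+02 4.443e-01 3.978e-01 1.509e-01]]
```

View pics/w4.png

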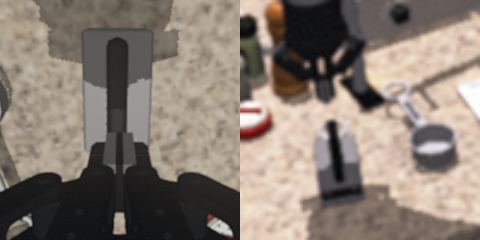

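The fingers really end well above the reported TCP: they are shut over the bar without touching it (scene tip at crop (325,97)). I'll cross-check the offset with the scene camera.

Run:
```python
from h import *
p=bot.camera_params('scene')
for z in(.11,.125,.14,.145,.15): print(z,proj(p,[.455,.394,z]),ray(p,[(225.4,250.4)],z))
```

```text
0.11 [[226.23381614 257.6085372 ]] [[0.49323565 0.38259093 0.11      ]]
0.125 [[225.65886497 253.96009799]] [[0.47352934 0.38796585 0.125     ]]
0.14 [[225.07843636 250.27690085]] [[0.45382303 0.39334077 0.14      ]]
0.145 [[224.8837294  249.04135851]] [[0.44725427 0.39513242 0.145     ]]
0.15 [[224.68840215 247.80188008]] [[0.4406855  0.39692406 0.15      ]]
```

Request:
step_arm --targets '[[1,[0,0,0],[0,0,0]],[1,[0,0,0],[0,0,0]],[1,[0,0,0],[0,0,0]],[1,[-1,-1,-25],[0,0,0]],[1,[-1,-1,-50],[0,0,0]],[1,[-1,-1,-75],[0,0,0]],[1,[-1,-1,-92],[0,0,0]],[1,[-1,-1,-92],[0,0,0]]]'

```text
time: 6.9
ee_pos: [0.4517, 0.3912, 0.0132]
tcp_rot: [-179.8, -0.1, 164.7]
wrist_force: [0.6, -0.5, -0.2]
opening: 0.0856
grasp_force: 0.0
```

Request:
step_arm --force 70 --targets '[[0,[0,0,0],[0,0,0]],[0,[0,0,0],[0,0,0]],[0,[0,0,0],[0,0,0]],[0,[0,0,0],[0,0,0]],[0,[0,0,0],[0,0,0]],[0,[0,0,0],[0,0,0]],[0,[0,0,0],[0,0,0]],[0,[0,0,0],[0,0,0]]]'

```text
time: 7.7
ee_pos: [0.4533, 0.3926, 0.0164]
tcp_rot: [180.0, 0.0, 164.7]
wrist_force: [1.5, 2.2, 0.7]
opening: 0.0144
grasp_force: 70.5
```

Run:
```python
from h import *
import time
for i in range(1):
    o=bot.get_obs(); print(o['ee_pos'],o['wrist_force'],o['opening'])
```

```text
[0.45332727 0.39261328 0.01636507] [1.5393323  2.18333832 0.71560894] 0.014443471029016315
```

Request:
step_arm --targets '[[0,[0,0,20],[0,0,0]],[0,[0,0,45],[0,0,0]],[0,[0,0,70],[0,0,0]],[0,[0,-5,80],[0,0,0]],[0,[0,-30,80],[0,0,0.05]],[0,[5,-70,80],[0,0,0.1]],[0,[10,-110,80],[0,0,0.15]],[0,[15,-150,80],[0,0,0.2]]]'

```text
time: 8.5
ee_pos: [0.4675, 0.2406, 0.0951]
tcp_rot: [-179.9, -0.1, 176.3]
wrist_force: [0.5, -0.0, -2.4]
opening: 0.0149
grasp_force: 70.1
```

Request:
step_arm --targets '[[0,[5,-40,0],[0,0,0.01]],[0,[8,-75,0],[0,0,0.01]],[0,[10,-105,0],[0,0,0.01]],[0,[10,-110,0],[0,0,0.01]],[0,[10,-110,0],[0,0,0.01]],[0,[10,-110,0],[0,0,0.01]]]'

```text
time: 9.1
ee_pos: [0.4779, 0.1328, 0.0958]
tcp_rot: [180.0, -0.0, 176.7]
wrist_force: [-0.3, 0.1, -2.4]
opening: 0.0146
grasp_force: 70.1
```

Run:
```python
from h import *
o=bot.get_obs(); print(o['ee_pos'],o['wrist_force'],o['opening'],o['tcp_rot'])
p=bot.camera_params('wrist'); im,d=bot.camera('wrist'); np.savez('/tmp/w5.npz',im=im,d=d,**p)
cv2.imwrite("pics/w5.png",im[:,:,::-1])
delta([.479,.132,.0164+.0065],down(176.8))
```

```text
[0.47791858 0.13283837 0.09577137] [-0.31492873  0.07570962 -2.36657187] 0.014602006196676544 [ 1.79994763e+02 -1.97415246e-02  1.76697128e+02]
shift [  1.1  -1.2 -72.9] rot [-0.    -0.     0.001]
```

View pics/w5.png

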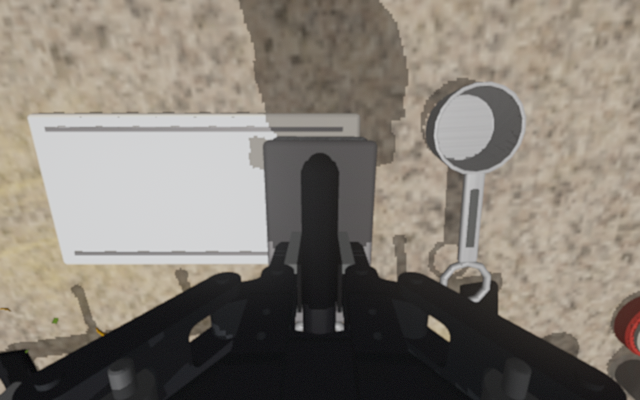

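The scrubber is held square over the board's left end; the board runs from (30,115) to (358,115) and the large scoop sits at (475,125), clear of it. Lowering gently.

Request:
step_arm --targets '[[0,[1,-1,-25],[0,0,0]],[0,[1,-1,-50],[0,0,0]],[0,[1,-1,-62],[0,0,0]],[0,[1,-1,-67],[0,0,0]],[0,[1,-1,-71],[0,0,0]],[0,[1,-1,-72],[0,0,0]],[0,[1,-1,-72],[0,0,0]],[0,[1,-1,-72],[0,0,0]]]'

```text
time: 9.95
ee_pos: [0.4797, 0.1318, 0.0252]
tcp_rot: [180.0, 0.1, 176.7]
wrist_force: [-3.9, 2.4, 2.5]
opening: 0.0146
grasp_force: 70.8
```

Request:
step_arm --targets '[[0,[0,0,-1],[0,0,0]],[0,[0,0,-1],[0,0,0]],[0,[0,-8,-1],[0,0,0]],[0,[-1,-18,-1],[0,0,0]],[0,[-1.5,-28,-1],[0,0,0]],[0,[-2,-38,-1],[0,0,0]],[0,[-2.5,-48,-1],[0,0,0]],[0,[-3,-58,-1],[0,0,0]]]'

```text
time: 10.75
ee_pos: [0.4761, 0.0725, 0.0233]
tcp_rot: [180.0, 0.0, 176.7]
wrist_force: [1.2, 4.9, 5.1]
opening: 0.0145
grasp_force: 71.0
```

Request:
step_arm --targets '[[0,[-0.5,-10,1.5],[0,0,0]],[0,[-1,-20,1.5],[0,0,0]],[0,[-1.5,-30,1.5],[0,0,0]],[0,[-2,-40,1.5],[0,0,0]],[0,[-3,-50,1.5],[0,0,0]],[0,[-3.5,-60,1.5],[0,0,0]],[0,[-4,-70,1.5],[0,0,0]],[0,[-4.5,-80,1.5],[0,0,0]]]'

```text
time: 11.55
ee_pos: [0.4715, -0.0074, 0.0247]
tcp_rot: [-180.0, 0.0, 176.7]
wrist_force: [0.1, 3.6, 3.6]
opening: 0.0146
grasp_force: 70.9
```

Request:
step_arm --targets '[[0,[-0.5,-10,0],[0,0,0]],[0,[-1,-20,0],[0,0,0]],[0,[-1.5,-30,0],[0,0,0]],[0,[-2,-40,0],[0,0,0]],[0,[-3,-50,0],[0,0,0]],[0,[-3.5,-60,0],[0,0,0]],[0,[-4,-70,0],[0,0,0]],[0,[-4.5,-78,0],[0,0,0]]]'

```text
time: 12.35
ee_pos: [0.4671, -0.0854, 0.0247]
tcp_rot: [-180.0, 0.0, 176.7]
wrist_force: [-0.5, 3.3, 2.5]
opening: 0.0148
grasp_force: 70.8
```

Request:
step_arm --targets '[[0,[0,0,0],[0,0,0]],[0,[0,0,0],[0,0,0]],[0,[0,0,0],[0,0,0]]]'

```text
time: 12.65
ee_pos: [0.4671, -0.085, 0.0247]
tcp_rot: [-179.9, 0.0, 176.7]
wrist_force: [-0.4, -3.4, 3.3]
opening: 0.0148
grasp_force: 70.8
```

Request:
step_arm --targets '[[0,[0.5,10,0],[0,0,0]],[0,[1,20,0],[0,0,0]],[0,[1.5,30,0],[0,0,0]],[0,[2,40,0],[0,0,0]],[0,[3,50,0],[0,0,0]],[0,[3.5,60,0],[0,0,0]],[0,[4,70,0],[0,0,0]],[0,[4.5,80,0],[0,0,0]]]'

```text
time: 13.45
ee_pos: [0.4717, -0.0037, 0.0247]
tcp_rot: [-180.0, 0.0, 176.7]
wrist_force: [0.1, -4.1, 3.1]
opening: 0.0148
grasp_force: 70.8
```

Request:
step_arm --targets '[[0,[0.5,10,0],[0,0,0]],[0,[1,20,0],[0,0,0]],[0,[1.5,30,0],[0,0,0]],[0,[2,40,0],[0,0,0]],[0,[3,50,0],[0,0,0]],[0,[3.5,60,0],[0,0,0]],[0,[4,70,0],[0,0,0]],[0,[4.5,80,0],[0,0,0]]]'

```text
time: 14.25
ee_pos: [0.4761, 0.0763, 0.0247]
tcp_rot: [-180.0, 0.0, 176.7]
wrist_force: [-0.1, -4.0, 2.8]
opening: 0.0149
grasp_force: 70.8
```

Request:
step_arm --targets '[[0,[0.5,10,0],[0,0,0]],[0,[1,20,0],[0,0,0]],[0,[1.5,30,0],[0,0,0]],[0,[2,40,0],[0,0,0]],[0,[3,50,0],[0,0,0]],[0,[3,56,0],[0,0,0]],[0,[3,56,0],[0,0,0]],[0,[3,56,0],[0,0,0]]]'

```text
time: 15.05
ee_pos: [0.4792, 0.1324, 0.0248]
tcp_rot: [179.9, 0.0, 176.7]
wrist_force: [0.3, 3.6, 3.0]
opening: 0.0147
grasp_force: 70.8
```

Run:
```python
from h import *
z=np.load('/tmp/top.npz'); im,d=z['im'],z['d']; p=bot.camera_params('top'); X=cloud(p,d); H=X[...,2]; g=im.mean(2)
B=[]
for u,v in[(250,167.7),(289,163.7),(327.7,159.7),(366.3,155.7)]:
    u0,v0=int(u)-5,int(v)-5; s=np.s_[v0:v0+12,u0:u0+12]; m=(H[s]>.268)&(g[s]<110); vv,uu=np.nonzero(m); c=[uu.mean()+u0,vv.mean()+v0]; hh=H[s][m]; B.append(ray(p,[c],.285)[0]); print(np.round(c,2),m.sum(),hh.max().round(4),np.median(hh).round(4),B[-1].round(4))
B=np.array(B); f=np.polyfit(B[:,1],B[:,0],1); print('yaw',np.degrees(np.arctan(-f[0])),'mean',B.mean(0),np.linalg.norm(np.diff(B,axis=0),axis=1))
```

```text
[249.5 167.5] 12 0.2904 0.2865 [0.5824 0.199  0.285 ]
[288.38 163.38] 13 0.2908 0.2853 [0.5947 0.0904 0.285 ]
[327.38 159.38] 13 0.2897 0.2855 [ 0.6068 -0.0188  0.285 ]
[365.62 155.23] 13 0.2916 0.2845 [ 0.6192 -0.1263  0.285 ]
yaw 6.437650701893615 mean [0.60079656 0.03608399 0.285     ] [0.10927513 0.10991464 0.10816611]
```

Request:
step_arm --targets '[[0,[0,0,30],[0,0,0]],[0,[-10,0,75],[0,0,0]],[0,[-30,0,120],[0,0,0]],[0,[-50,0,165],[0,0,0]],[0,[-70,0,205],[0,0,0]],[0,[-90,0,230],[0,0,0]],[0,[-100,0,230],[0,0,0]],[0,[-100,0,230],[0,0,0]]]'

```text
time: 15.85
ee_pos: [0.3786, 0.1314, 0.2543]
tcp_rot: [180.0, 0.0, 176.7]
wrist_force: [1.0, 0.5, -3.2]
opening: 0.0152
grasp_force: 70.1
```

```bash
cat >> h.py <<'E'
YAW=np.radians(6.4); rx=np.array([np.cos(YAW),np.sin(YAW),0]); ry=np.array([-np.sin(YAW),np.cos(YAW),0]); ez=np.array([0,0,1.])
xp=np.cos(np.radians(40))*rx+np.sin(np.radians(40))*ez; zp=-np.cos(np.radians(50))*rx+np.sin(np.radians(50))*ez
Bm=np.array([.6008,.0361,.284])
def ball(n): return Bm+ry*.11*(2.5-n)
def hang(n,s,ex,ezt):
    """TCP pose with eye s beyond ball n; eye is ex along tool x and ezt along tool z from reported TCP"""
    pos=ball(n)+s*zp-ex*xp-ezt*zp; R=Ro.from_matrix(np.c_[-xp,ry,-zp]); return pos,R
E
python3 - <<'E'
from h import *
print(bot.get_obs()['q'].round(1),bot.get_obs()['ee_pos'])
for s in(.05,0,-.05):
    pos,R=hang(2,s,.075,.0146); print(s,pos.round(4),R.as_euler('xyz',degrees=True).round(1)); delta(pos,R)
print('zp',zp)
E
```

```text
[ 19.1 -13.6  -1.4 102.2   0.   22.4] [0.3786108  0.13141536 0.25434129]
0.05 [0.515  0.0818 0.2629] [-180.    40.  -173.6]
shift [136.4 -49.6   8.6] rot [ 0.019 -0.698  0.162]
0 [0.5469 0.0854 0.2246] [-180.    40.  -173.6]
shift [168.3 -46.  -29.7] rot [ 0.019 -0.698  0.162]
-0.05 [0.5788 0.089  0.1863] [-180.    40.  -173.6]
shift [200.2 -42.4 -68. ] rot [ 0.019 -0.698  0.162]
zp [-0.63878171 -0.07165085  0.76604444]
```

Request:
step_arm --targets '[[0,[15,-10,20],[0.003,-0.12,0.027]],[0,[30,-20,40],[0.006,-0.24,0.054]],[0,[45,-30,50],[0.01,-0.36,0.082]],[0,[60,-40,50],[0.013,-0.48,0.11]],[0,[80,-50,48],[0.016,-0.6,0.138]],[0,[104,-53,47],[0.019,-0.698,0.162]],[0,[104,-53,47],[0.019,-0.698,0.162]],[0,[104,-53,47],[0.019,-0.698,0.162]]]'

```text
time: 16.65
ee_pos: [0.4824, 0.078, 0.2996]
tcp_rot: [180.0, 39.7, -173.7]
wrist_force: [-0.4, -0.0, -1.8]
opening: 0.0142
grasp_force: 70.1
```

Run:
```python
from h import *
o=bot.get_obs(); print(o['ee_pos'],o['wrist_force'],o['tcp_rot'],o['q'].round(1))
out=[]
for n in('top','scene'):
    im,d=bot.camera(n); p=bot.camera_params(n); np.savez(f'/tmp/{n}2.npz',im=im,d=d)
    R=Ro.from_euler('xyz',o['tcp_rot'],degrees=True); e=o['ee_pos']+R.apply([-.075,0,-.0146]); q=proj(p,[e,ball(2)]); print(n,q)
    c=q.mean(0).astype(int); k=im[c[1]-40:c[1]+40,c[0]-40:c[0]+40]; out.append(cv2.resize(k,(390,390),interpolation=cv2.INTER_CUBIC)); print('crop origin',c-40)
cv2.imwrite('pics/e1.png',np.hstack(out)[:,:,::-1])
delta(*hang(2,.05,.075,.0146),o)
```

```text
[0.48239345 0.07803013 0.29957463] [-0.39623544 -0.01824681 -1.77682555] [ 179.96462988   39.68670811 -173.73520672] [ 11.2 -43.4 -26.2  67.6  -3.1   3.8]
top [[288.38853368 181.03944021]
 [288.29596635 163.49205973]]
crop origin [248 132]
scene [[296.04412    157.40698966]
 [286.99178889 169.85009684]]
crop origin [251 123]
shift [ 32.6   3.8 -36.7] rot [ 0.    -0.005  0.002]
```

View pics/e1.png

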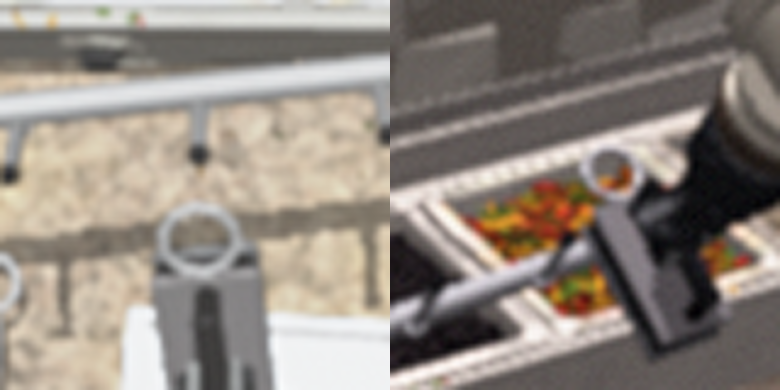

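Top crop: eye at (200,240) and peg-2 tip at (199,153), lined up. The scene crop's eye at (612,172) agrees, but the tip there is unclear, so I'll zoom in.

Run:
```python
from h import *
p=bot.camera_params('scene'); im=np.load('/tmp/scene2.npz')['im']
q=proj(p,[ball(n) for n in(1,2,3,4)]+[ball(n)-.07*zp for n in (1,2,3,4)]); print(q.round(1))
k=cv2.resize(im[140:220,240:340],None,fx=7.5,fy=7.5,interpolation=cv2.INTER_CUBIC)
for a in q[:4]: cv2.circle(k,tuple(int(t) for t in (a-[240,140])*7.5),4,(255,0,0),1)
cv2.imwrite('pics/e2.png',k[:,:,::-1])
```

```text
[[260.1 179.4]
 [287.  169.9]
 [312.3 160.9]
 [336.  152.4]
 [255.1 187.7]
 [281.2 178.2]
 [305.9 169.3]
 [329.1 160.8]]
```

View pics/e2.png

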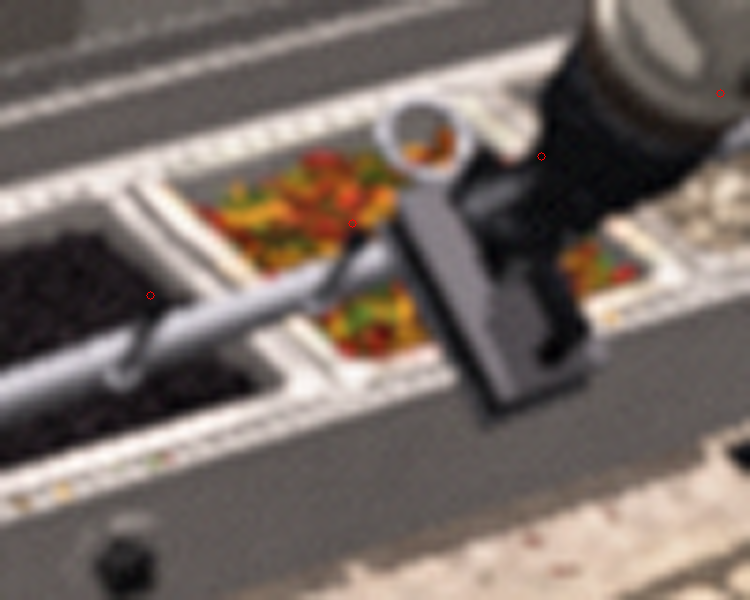

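Tips appear at (155,310) and (357,240) in the crop, within 2 px of prediction, and the eye shows the same small shift. Sliding on.

Request:
step_arm --targets '[[0,[16,2,-18],[0,0,0]],[0,[33,4,-37],[0,0,0]],[0,[43,5,-49],[0,0,0]],[0,[52,6,-60],[0,0,0]],[0,[61,7,-71],[0,0,0]],[0,[61,7,-71],[0,0,0]]]'

```text
time: 17.35
ee_pos: [0.5442, 0.086, 0.2284]
tcp_rot: [180.0, 39.7, -173.6]
wrist_force: [-0.1, 0.6, -3.6]
opening: 0.0146
grasp_force: 70.1
```

Request:
step_arm --targets '[[0,[11,1.2,-13],[0,0,0]],[0,[22,2.4,-26],[0,0,0]],[0,[32,3.6,-38.5],[0,0,0]],[0,[32,3.6,-38.5],[0,0,0]],[0,[32,3.6,-38.5],[0,0,0]]]'

```text
time: 17.85
ee_pos: [0.576, 0.0893, 0.1928]
tcp_rot: [180.0, 39.9, -173.6]
wrist_force: [-0.5, 0.4, -2.8]
opening: 0.0145
grasp_force: 70.1
```

Run:
```python
from h import *
o=bot.get_obs(); print(o['ee_pos'],o['wrist_force'],o['torque'],o['tcp_rot'])
delta(*hang(2,-.045,.075,.0146),o)
out=[]
for n,c in(('top',(288,170)),('scene',(287,172))):
    im,d=bot.camera(n); k=im[c[1]-40:c[1]+40,c[0]-40:c[0]+40]; out.append(cv2.resize(k,(390,390),interpolation=cv2.INTER_CUBIC))
cv2.imwrite('pics/e3.png',np.hstack(out)[:,:,::-1])
```

```text
[0.57602297 0.08932095 0.1928177 ] [-0.47651409  0.38986148 -2.83916484] [-0.08930101  0.92487395 -0.01825334] [ 179.97666605   39.92672679 -173.62106131]
shift [-0.4 -0.7 -2.7] rot [-0.    -0.001  0.   ]
```

View pics/e3.png

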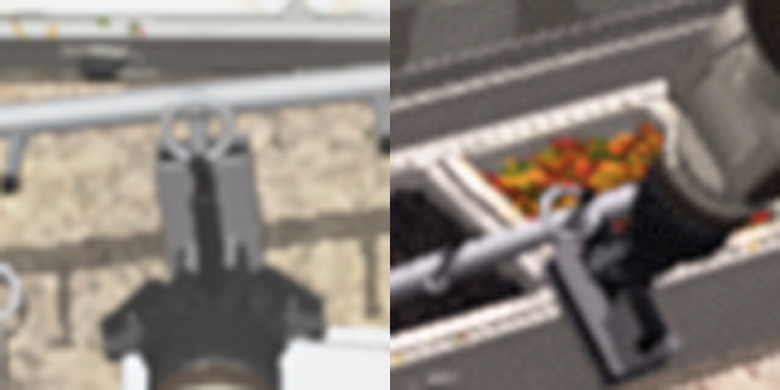

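The eye ring is on peg 2 in both views (top crop (198,125), scene crop (565,205)). Releasing and retreating.

Request:
step_arm --targets '[[0.5,[0,0,0],[0,0,0]],[0.6,[0,0,0],[0,0,0]],[0.6,[0,0,0],[0,0,0]],[0.6,[0,0,0],[0,0,0]],[0.6,[-13,-1.4,15],[0,0,0]],[0.6,[-32,-3.6,38],[0,0,0]],[0.6,[-60,-7,70],[0,0,0]],[0.6,[-90,-10,108],[0,0,0]]]'

```text
time: 18.75
ee_pos: [0.4848, 0.0788, 0.3001]
tcp_rot: [180.0, 39.9, -173.6]
wrist_force: [0.9, 0.1, 0.3]
opening: 0.0511
grasp_force: 0.0
```

Run:
```python
from h import *
o=bot.get_obs(); print(o['ee_pos'],o['wrist_force'],o['tcp_rot'],o['opening'])
out=[]
for n,c in(('top',(290,185)),('scene',(275,205))):
    im,d=bot.camera(n); np.savez(f'/tmp/{n}3.npz',im=im,d=d); k=im[c[1]-60:c[1]+60,c[0]-60:c[0]+60]; out.append(cv2.resize(k,(395,395),interpolation=cv2.INTER_CUBIC))
cv2.imwrite('pics/e4.png',np.hstack(out)[:,:,::-1])
```

```text
[0.48476865 0.07875186 0.30007422] [0.8999435  0.11921703 0.26951331] [ 179.99377134   39.87334798 -173.63622522] 0.051147082982748136
```

View pics/e4.png

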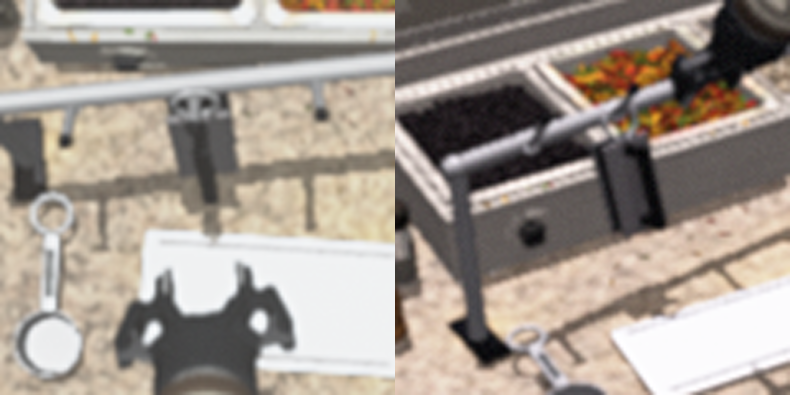

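The scrubber hangs from peg 2 (scene crop (630,180)); the large scoop is unmoved, cup at crop (48,342). Next, the large scoop.

Run:
```python
from h import *
delta([.483,.257,.12],down(180))
```

```text
shift [  -2.3  177.9 -188.3] rot [-0.041  0.707 -0.106]
```

Request:
step_arm --targets '[[0.6,[-25,15,0],[-0.008,0.14,-0.02]],[0.6,[-45,40,0],[-0.016,0.28,-0.04]],[0.6,[-50,75,0],[-0.024,0.42,-0.06]],[0.6,[-50,110,-20],[-0.032,0.56,-0.08]],[0.6,[-40,145,-60],[-0.041,0.7,-0.106]],[0.6,[-20,170,-100],[-0.041,0.707,-0.106]],[0.6,[-5,178,-145],[-0.041,0.707,-0.106]],[0.6,[-2,178,-188],[-0.041,0.707,-0.106]]]'

```text
time: 19.65
ee_pos: [0.4851, 0.2585, 0.1141]
tcp_rot: [-179.9, -0.6, -179.9]
wrist_force: [-0.3, 0.2, -0.5]
opening: 0.0513
grasp_force: 0.0
```

Request:
step_arm --targets '[[0.6,[0,0,0],[0,0,0]],[0.6,[0,0,0],[0,0,0]]]'

```text
time: 19.85
ee_pos: [0.4832, 0.2565, 0.1176]
tcp_rot: [-179.9, -0.6, -180.0]
wrist_force: [0.5, -0.0, 1.1]
opening: 0.0513
grasp_force: 0.0
```

```bash
cat >> h.py <<'E'
def scoop(box,tag,rc):
    """cup centre, yaw from wrist depth: rim + handle/eye points at z .027-.042 inside xy box"""
    p=bot.camera_params('wrist'); im,d=bot.camera('wrist'); np.savez(f'/tmp/{tag}.npz',im=im,d=d,**p); cv2.imwrite(f'pics/{tag}.png',im[:,:,::-1])
    P=cloud(p,d); x0,x1,y0,y1=box
    m=(d>0)&(P[...,2]>.026)&(P[...,2]<.043)&(P[...,0]>x0)&(P[...,0]<x1)&(P[...,1]>y0)&(P[...,1]<y1)
    n,l,s,c=cv2.connectedComponentsWithStats(m.astype(np.uint8)); k=1+s[1:,4].argmax(); Q=P[l==k]; print('n',len(Q),'bbox',s[k],Q.min(0).round(4),Q.max(0).round(4))
    return Q
E
python3 - <<'E'
from h import *
o=bot.get_obs(); print(o['ee_pos'],o['tcp_rot'])
Q=scoop((.37,.6,.19,.33),'s1',.035)
for a in np.arange(.385,.60,.01):
    q=Q[(Q[:,0]>=a)&(Q[:,0]<a+.01)]
    if len(q): print(round(a+.005,3),len(q),q[:,1].min().round(4),q[:,1].max().round(4),((q[:,1].min()+q[:,1].max())/2).round(4),np.median(q[:,2]).round(4))
E
```

```text
[0.48315457 0.25649705 0.11760547] [-179.90772237   -0.63745698 -179.95067475]
n 3709 bbox [ 281   89   83  207 3709] [0.3945 0.2243 0.026 ] [0.5837 0.2935 0.0387]
0.39 15 0.2532 0.2645 0.2588 0.0363
0.4 364 0.2343 0.2833 0.2588 0.0355
0.41 191 0.2276 0.2895 0.2586 0.0355
0.42 158 0.2246 0.2924 0.2585 0.0354
0.43 151 0.2243 0.2935 0.2589 0.0351
0.44 164 0.2251 0.2921 0.2586 0.0352
0.45 211 0.2291 0.2889 0.259 0.035
0.46 330 0.2375 0.2796 0.2585 0.0355
0.47 208 0.2512 0.2661 0.2586 0.0361
0.48 195 0.2511 0.2662 0.2587 0.0363
0.49 193 0.2511 0.2664 0.2587 0.0363
0.5 181 0.251 0.2663 0.2587 0.0364
0.51 178 0.251 0.2656 0.2583 0.0365
0.52 173 0.2509 0.2656 0.2583 0.0363
0.53 170 0.2509 0.2658 0.2583 0.0362
0.54 220 0.2432 0.2725 0.2579 0.0358
0.55 164 0.2364 0.2793 0.2579 0.0356
0.56 112 0.2363 0.2794 0.2578 0.0358
0.57 145 0.2362 0.2796 0.2579 0.0355
0.58 186 0.242 0.2738 0.2579 0.0357
```

Request:
step_arm --targets '[[0.6,[3,2,-40],[0,-0.01,0]],[0.6,[3,2,-80],[0,-0.01,0]],[0.6,[3,2,-110],[0,-0.01,0]],[0.6,[3,2,-125],[0,-0.01,0]],[0.6,[3,2,-129],[0,-0.01,0]],[0.6,[3,2,-129],[0,-0.01,0]],[0.6,[3,2,-129],[0,-0.01,0]]]'

```text
time: 20.6
ee_pos: [0.4879, 0.2595, -0.0097]
tcp_rot: [180.0, 0.2, -180.0]
wrist_force: [-0.3, 0.2, -1.3]
opening: 0.0515
grasp_force: 0.0
```

Request:
step_arm --force 50 --targets '[[0,[0,0,0],[0,0,0]],[0,[0,0,0],[0,0,0]],[0,[0,0,0],[0,0,0]],[0,[0,0,0],[0,0,0]],[0,[0,0,0],[0,0,0]],[0,[0,0,0],[0,0,0]]]'

```text
time: 21.2
ee_pos: [0.4872, 0.259, -0.0115]
tcp_rot: [-180.0, 0.1, -180.0]
wrist_force: [0.9, -0.7, 5.0]
opening: 0.0142
grasp_force: 48.8
```

Request:
step_arm --targets '[[0,[0,0,25],[0,0,0]],[0,[-10,0,70],[0,0,0]],[0,[-30,0,115],[0,0,0]],[0,[-55,0,155],[0,0,0]],[0,[-80,-5,195],[0,0,0]],[0,[-100,-15,235],[0,0,0]],[0,[-110,-25,260],[0,0,0]],[0,[-110,-30,270],[0,0,0]]]'

```text
time: 22.0
ee_pos: [0.3761, 0.2287, 0.2605]
tcp_rot: [180.0, 0.2, -179.9]
wrist_force: [0.7, -0.5, -0.9]
opening: 0.0147
grasp_force: 49.1
```

Run:
```python
from h import *
o=bot.get_obs(); print(o['ee_pos'],o['opening'],o['wrist_force'],o['tcp_rot'])
for s in(.1,.02,-.045):
    pos,R=hang(1,s,.0753,.0445); print(s,pos.round(4)); delta(pos,R,o)
```

```text
[0.37605557 0.22865727 0.26052148] 0.014747346286213632 [ 0.66539988 -0.53089144 -0.90708586] [ 1.79954072e+02  1.54494413e-01 -1.79903879e+02]
0.1 [0.4896 0.1897 0.2781]
shift [113.6 -39.   17.6] rot [ 0.039 -0.695  0.105]
0.02 [0.5407 0.1954 0.2168]
shift [164.7 -33.3 -43.7] rot [ 0.039 -0.695  0.105]
-0.045 [0.5823 0.2001 0.167 ]
shift [206.2 -28.6 -93.5] rot [ 0.039 -0.695  0.105]
```

Request:
step_arm --targets '[[0,[10,-8,20],[0.007,-0.12,0.018]],[0,[20,-16,40],[0.014,-0.24,0.036]],[0,[35,-24,50],[0.021,-0.36,0.055]],[0,[55,-32,45],[0.028,-0.48,0.073]],[0,[80,-38,35],[0.034,-0.6,0.09]],[0,[113,-39,18],[0.039,-0.695,0.105]],[0,[113,-39,18],[0.039,-0.695,0.105]],[0,[113,-39,18],[0.039,-0.695,0.105]]]'

```text
time: 22.8
ee_pos: [0.489, 0.1892, 0.2738]
tcp_rot: [-179.9, 39.6, -173.7]
wrist_force: [-0.1, -0.4, 0.7]
opening: 0.0147
grasp_force: 49.1
```

Run:
```python
from h import *
o=bot.get_obs(); print(o['ee_pos'],o['wrist_force'],o['tcp_rot'])
p=bot.camera_params('top'); im,d=bot.camera('top'); np.savez('/tmp/top4.npz',im=im,d=d)
R=Ro.from_euler('xyz',o['tcp_rot'],degrees=True); e=o['ee_pos']+R.apply([-.0753,0,-.0445]); print('pred eye',e,proj(p,[e,ball(1)]))
P=cloud(p,d); m=(P[...,2]>e[2]-.03)&(P[...,2]<e[2]+.03)&(np.hypot(P[...,0]-e[0],P[...,1]-e[1])<.03)
v,u=np.nonzero(m); print(len(u),u.min(),u.max(),v.min(),v.max(),P[m].min(0),P[m].max(0))
delta(*hang(1,.02,.0753,.0445),o)
```

```text
[0.4890469  0.18921368 0.27383399] [-0.05025977 -0.42995178  0.69420387] [-179.89128593   39.64830982 -173.69402586]
pred eye [0.51844356 0.19254715 0.35614477] [[246.36069431 185.58716804]
 [249.18331484 167.58732259]]
136 238 255 178 198 [0.48901908 0.16964092 0.33067401] [0.53661269 0.21342079 0.3725325 ]
shift [ 51.7   6.2 -57. ] rot [ 0.002 -0.006  0.003]
```

Request:
step_arm --targets '[[0,[26,3,-28],[0,-0.003,0]],[0,[52,6,-57],[0,-0.006,0]],[0,[62,7.2,-69],[0,-0.006,0]],[0,[73,8.5,-82],[0,-0.006,0]],[0,[83,9.7,-94],[0,-0.006,0]],[0,[93,10.8,-106],[0,-0.006,0]],[0,[93,10.8,-106],[0,-0.006,0]],[0,[93,10.8,-106],[0,-0.006,0]]]'

```text
time: 23.65
ee_pos: [0.5829, 0.201, 0.171]
tcp_rot: [-179.9, 40.2, -173.7]
wrist_force: [-0.6, 0.4, -0.6]
opening: 0.0145
grasp_force: 49.1
```

Run:
```python
from h import *
o=bot.get_obs(); print(o['ee_pos'],o['wrist_force'],o['torque'],o['tcp_rot'],o['opening'])
delta(*hang(1,-.045,.0753,.0445),o)
p=bot.camera_params('top'); im,d=bot.camera('top'); P=cloud(p,d)
R=Ro.from_euler('xyz',o['tcp_rot'],degrees=True); e=o['ee_pos']+R.apply([-.0753,0,-.0445]); print(e,proj(p,[e]))
im2,d2=bot.camera('scene')
k=[cv2.resize(a[v-40:v+40,u-40:u+40],(390,390),interpolation=cv2.INTER_CUBIC) for a,u,v in((im,249,165),(im2,260,185))]
cv2.imwrite('pics/e5.png',np.hstack(k)[:,:,::-1])
```

```text
[0.58292983 0.20100649 0.17096358] [-0.61692434  0.39212419 -0.61342665] [-0.13802519  0.66103141 -0.03162489] [-179.92307355   40.18138697 -173.65991277] 0.0145164684769759
shift [-0.7 -1.  -3.9] rot [0.001 0.003 0.002]
[0.61156481 0.20424822 0.25354608] [[249.93258457 160.01070398]]
```

Request:
step_arm --targets '[[0.5,[0,0,0],[0,0,0]],[0.6,[0,0,0],[0,0,0]],[0.6,[0,0,0],[0,0,0]],[0.6,[0,0,0],[0,0,0]],[0.6,[-13,-1.4,15],[0,0,0]],[0.6,[-32,-3.6,38],[0,0,0]],[0.6,[-60,-7,70],[0,0,0]],[0.6,[-90,-10,108],[0,0,0]]]'

```text
time: 24.55
ee_pos: [0.4912, 0.1899, 0.2777]
tcp_rot: [-179.9, 40.1, -173.6]
wrist_force: [0.9, 1.0, 0.2]
opening: 0.0514
grasp_force: 0.0
```

Run:
```python
from h import *
o=bot.get_obs(); print(o['ee_pos'],o['opening'],o['wrist_force'])
im,d=bot.camera('top'); p=bot.camera_params('top'); s,ds=bot.camera('scene'); ps=bot.camera_params('scene')
k=[cv2.resize(im[125:275,165:425],(450,260)),cv2.resize(s[140:270,215:345],(260,260))]
cv2.imwrite('pics/e6.png',np.hstack(k)[:,:,::-1])
X=cloud(ps,ds)
for n in(1,2,3,4):
    b=ball(n)-.07*zp; m=(abs((X-b)@ry)<.04)&(abs((X-b)@rx)<.09)&(X[...,2]<.21)&(X[...,2]>.03); print(n,m.sum(), X[m].min(0).round(3) if m.any() else '',X[m].max(0).round(3) if m.any() else '')
# right scoop from top
P=cloud(p,d); m=(P[...,2]>.018)&(P[...,2]<.05)&(P[...,1]<-.19)&(P[...,1]>-.37)&(P[...,0]>.3)&(P[...,0]<.585); print(m.sum(),P[m].min(0).round(3),P[m].max(0).round(3),P[m].mean(0).round(3))
delta([.40,-.10,.28],down(165),o)
```

```text
[0.49124434 0.18987799 0.27765761] 0.051415851853993756 [0.93049255 1.0216349  0.24914797]
1 450 [0.576 0.165 0.033] [0.72  0.244 0.209]
2 702 [0.552 0.062 0.031] [0.73  0.145 0.208]
3 210 [ 0.712 -0.046  0.03 ] [0.743 0.016 0.11 ]
4 330 [ 0.715 -0.156  0.03 ] [ 0.757 -0.074  0.11 ]
248 [ 0.383 -0.31   0.018] [ 0.549 -0.233  0.043] [ 0.468 -0.275  0.035]
shift [ -91.2 -289.9    2.3] rot [ 0.056  0.702 -0.356]
```

View pics/e6.png

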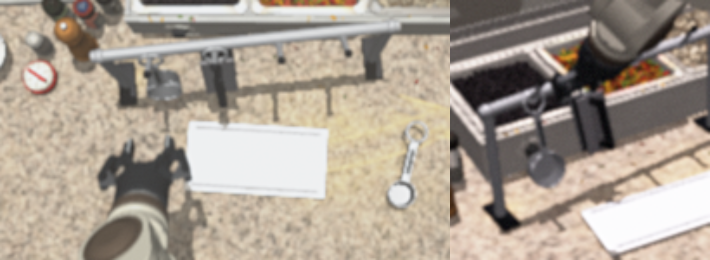

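Large scoop on peg 1, scrubber on peg 2, and the small scoop still at crop (400,193) in the top panel. Going for it.

Request:
step_arm --targets '[[0.6,[-30,-15,15],[0.007,0.09,-0.045]],[0.6,[-60,-45,20],[0.015,0.19,-0.09]],[0.6,[-80,-90,20],[0.023,0.29,-0.14]],[0.6,[-90,-135,15],[0.031,0.4,-0.2]],[0.6,[-91,-180,10],[0.04,0.5,-0.25]],[0.6,[-91,-225,5],[0.048,0.6,-0.3]],[0.6,[-91,-270,2],[0.056,0.702,-0.356]],[0.6,[-91,-290,2],[0.056,0.702,-0.356]]]'

```text
time: 25.45
ee_pos: [0.4027, -0.1028, 0.2762]
tcp_rot: [180.0, -0.5, 164.7]
wrist_force: [0.4, -0.2, -0.8]
opening: 0.0509
grasp_force: 0.0
```

Request:
step_arm --targets '[[0.6,[15,-42,-20],[0,0,0]],[0.6,[30,-84,-50],[0,0,0]],[0.6,[40,-126,-90],[0,0,0]],[0.6,[50,-160,-125],[0,0,0]],[0.6,[50,-168,-155],[0,0,0]],[0.6,[50,-168,-160],[0,0,0]],[0.6,[50,-168,-160],[0,0,0]]]'

```text
time: 26.15
ee_pos: [0.4509, -0.267, 0.1192]
tcp_rot: [179.9, -0.1, 165.0]
wrist_force: [0.4, -0.5, -0.3]
opening: 0.0513
grasp_force: 0.0
```

Run:
```python
from h import *
o=bot.get_obs(); print(o['ee_pos'],o['tcp_rot'],o['q'].round(0))
Q=scoop((.33,.6,-.37,-.18),'s2',.027)
a=np.radians(-15); ux=np.array([np.cos(a),np.sin(a)]); uy=np.array([-np.sin(a),np.cos(a)]); c0=np.array([.403,-.255])
s=(Q[:,:2]-c0)@ux; t=(Q[:,:2]-c0)@uy; print('s',s.min(),s.max())
rows=[]
for k in np.arange(-.03,.16,.01):
    q=t[(s>=k)&(s<k+.01)]
    if len(q): rows.append((k+.005,(q.min()+q.max())/2)); print(round(k+.005,3),len(q),np.ptp(q).round(4),rows[-1][1].round(4))
```

```text
[ 0.45085726 -0.26695447  0.11918026] [ 1.79864961e+02 -5.66175697e-02  1.64968911e+02] [-31.   1.  -4.  86.   0. -16.]
n 3182 bbox [ 286  108   63  185 3182] [ 0.3788 -0.31    0.026 ] [ 0.5481 -0.2297  0.0387]
s -0.023806927366274867 0.14902031507001967
-0.025 111 0.0248 -0.0005
-0.015 207 0.0468 -0.0005
-0.005 139 0.0524 -0.0006
0.005 144 0.0528 -0.0006
0.015 160 0.0497 -0.0006
0.025 292 0.0379 -0.0006
0.035 198 0.015 -0.0002
0.045 198 0.0152 -0.0003
0.055 194 0.0153 -0.0003
0.065 194 0.0155 -0.0004
0.075 178 0.0156 -0.0004
0.085 173 0.0149 0.0001
0.095 167 0.015 0.0001
0.105 209 0.0275 -0.0004
0.115 170 0.0421 -0.0
0.125 116 0.0425 -0.0
0.135 138 0.0426 -0.0
0.145 194 0.0322 0.0004
```

Request:
step_arm --targets '[[0.6,[1.5,-1.2,-40],[0,0,0]],[0.6,[1.5,-1.2,-80],[0,0,0]],[0.6,[1.5,-1.2,-110],[0,0,0]],[0.6,[1.5,-1.2,-125],[0,0,0]],[0.6,[1.5,-1.2,-130],[0,0,0]],[0.6,[1.5,-1.2,-130],[0,0,0]],[0.6,[1.5,-1.2,-130],[0,0,0]]]'

```text
time: 26.9
ee_pos: [0.4543, -0.2691, -0.0079]
tcp_rot: [180.0, 0.2, 165.0]
wrist_force: [0.1, 0.1, -0.3]
opening: 0.0508
grasp_force: 0.0
```

Request:
step_arm --force 50 --targets '[[0,[0,0,0],[0,0,0]],[0,[0,0,0],[0,0,0]],[0,[0,0,0],[0,0,0]],[0,[0,0,0],[0,0,0]],[0,[0,0,0],[0,0,0]],[0,[0,0,0],[0,0,0]]]'

```text
time: 27.5
ee_pos: [0.4536, -0.2689, -0.0095]
tcp_rot: [179.9, 0.2, 165.0]
wrist_force: [1.3, -0.9, 5.6]
opening: 0.0146
grasp_force: 48.9
```

Request:
step_arm --targets '[[0,[0,0,25],[0,0,0]],[0,[-10,0,70],[0,0,0]],[0,[-25,5,115],[0,0,0]],[0,[-40,20,155],[0,0,0]],[0,[-50,45,195],[0,0,0]],[0,[-60,75,235],[0,0,0]],[0,[-65,100,260],[0,0,0]],[0,[-65,110,270],[0,0,0]]]'

```text
time: 28.3
ee_pos: [0.3878, -0.1573, 0.2626]
tcp_rot: [179.9, 0.3, 165.1]
wrist_force: [0.6, -0.5, -0.5]
opening: 0.0146
grasp_force: 49.1
```

Run:
```python
from h import *
o=bot.get_obs(); print(o['ee_pos'],o['opening'],o['wrist_force'],o['tcp_rot'],o['q'].round(0))
for s in(.1,.02,-.045):
    pos,R=hang(4,s,.0745,.0425); print(s,pos.round(4)); delta(pos,R,o)
```

```text
[ 0.38783623 -0.15726303  0.26255541] 0.01461130857588872 [ 0.60759105 -0.49436581 -0.51372754] [179.92549952   0.25348658 165.06434842] [-22. -11.   2. 102.   0.  -7.]
0.1 [ 0.5257 -0.1384  0.2802]
shift [137.9  18.9  17.6] rot [-0.053 -0.696  0.357]
0.02 [ 0.5769 -0.1326  0.2189]
shift [189.   24.6 -43.7] rot [-0.053 -0.696  0.357]
-0.045 [ 0.6184 -0.128   0.1691]
shift [230.5  29.3 -93.5] rot [-0.053 -0.696  0.357]
```

Request:
step_arm --targets '[[0,[10,3,20],[-0.009,-0.12,0.06]],[0,[25,6,40],[-0.017,-0.24,0.12]],[0,[45,10,50],[-0.026,-0.35,0.18]],[0,[70,14,45],[-0.035,-0.46,0.24]],[0,[95,17,35],[-0.044,-0.58,0.3]],[0,[125,19,25],[-0.053,-0.696,0.357]],[0,[138,19,18],[-0.053,-0.696,0.357]],[0,[138,19,18],[-0.053,-0.696,0.357]]]'

```text
time: 29.1
ee_pos: [0.5258, -0.1398, 0.275]
tcp_rot: [179.8, 39.5, -173.9]
wrist_force: [-1.1, -0.1, -0.5]
opening: 0.0148
grasp_force: 49.1
```

Run:
```python
from h import *
o=bot.get_obs(); print(o['ee_pos'],o['wrist_force'],o['tcp_rot'],o['q'].round(0))
p=bot.camera_params('top'); im,d=bot.camera('top')
R=Ro.from_euler('xyz',o['tcp_rot'],degrees=True); e=o['ee_pos']+R.apply([-.0745,0,-.0425]); print('pred eye',e,proj(p,[e,e+.02*R.apply([-1,0,0]),ball(4)]))
P=cloud(p,d); m=(P[...,2]>e[2]-.03)&(P[...,2]<e[2]+.03)&(np.hypot(P[...,0]-e[0],P[...,1]-e[1])<.03)
v,u=np.nonzero(m); print(len(u),u.min(),u.max(),v.min(),v.max())
delta(*hang(4,.02,.0745,.0425),o); delta(*hang(4,-.045,.0745,.0425),o)
```

```text
[ 0.52581187 -0.13981575  0.2750155 ] [-1.13578094 -0.0768927  -0.46039747] [ 179.77395176   39.51112811 -173.87864974] [-26. -32. -23.  65.  20. -26.]
pred eye [ 0.55609355 -0.13673679  0.35520303] [[372.79755546 172.05862768]
 [372.70380049 165.22191531]
 [366.14575203 155.3408523 ]]
136 365 381 164 185
shift [ 51.    7.2 -56.1] rot [-0.002 -0.009  0.002]
shift [  92.6   11.9 -105.9] rot [-0.002 -0.009  0.002]
```

Request:
step_arm --targets '[[0,[26,4,-28],[0,-0.004,0]],[0,[51,7,-56],[0,-0.009,0]],[0,[61,8,-69],[0,-0.009,0]],[0,[72,9.5,-82],[0,-0.009,0]],[0,[82,10.7,-94],[0,-0.009,0]],[0,[92,12,-106],[0,-0.009,0]],[0,[92,12,-106],[0,-0.009,0]],[0,[92,12,-106],[0,-0.009,0]]]'

```text
time: 29.95
ee_pos: [0.6185, -0.1277, 0.1729]
tcp_rot: [-180.0, 40.3, -173.6]
wrist_force: [-0.2, -0.5, -0.7]
opening: 0.0144
grasp_force: 49.1
```

Request:
step_arm --targets '[[0.5,[0,0,0],[0,0,0]],[0.6,[0,0,0],[0,0,0]],[0.6,[0,0,0],[0,0,0]],[0.6,[0,0,0],[0,0,0]],[0.6,[-13,-1.4,15],[0,0,0]],[0.6,[-32,-3.6,38],[0,0,0]],[0.6,[-60,-7,70],[0,0,0]],[0.6,[-90,-10,108],[0,0,0]]]'

```text
time: 30.75
ee_pos: [0.5266, -0.1372, 0.2798]
tcp_rot: [179.9, 40.3, -173.6]
wrist_force: [0.4, -1.0, 0.6]
opening: 0.0513
grasp_force: 0.0
```

Request:
step_arm --targets '[[0.6,[-40,0,20],[0,0,0]],[0.6,[-80,0,20],[0,0,0]],[0.6,[-120,0,20],[0,0,0]],[0.6,[-150,0,20],[0,0,0]],[0.6,[-150,0,20],[0,0,0]],[0.6,[-150,0,20],[0,0,0]],[0.6,[-150,0,20],[0,0,0]],[0.6,[-150,0,20],[0,0,0]]]'

```text
time: 31.55
ee_pos: [0.3786, -0.1374, 0.2995]
tcp_rot: [180.0, 40.3, -173.6]
wrist_force: [1.0, -0.4, -0.8]
opening: 0.0512
grasp_force: 0.0
```

Run:
```python
from h import *
o=bot.get_obs(); print(o['time'],o['ee_pos'],o['opening'],o['wrist_force'])
def look():
    for nm in('scene','top'):
        im,d=bot.camera(nm); p=bot.camera_params(nm); X=cloud(p,d)
        for n in(1,2,3,4):
            b=ball(n)-.07*zp; a=(X-b)@rx; m=(d>0)&(abs((X-b)@ry)<.04)&(a>-.1)&(a<.035)&(X[...,2]<.2)&(X[...,2]>.03)
            print(nm,n,m.sum(),((X[m].mean(0)-b)@np.c_[rx,ry,ez]).round(4) if m.any() else '',X[m].min(0)[2].round(3) if m.any() else '')
        if nm=='top':
            m=(d>0)&(X[...,2]>.018)&(X[...,0]>.33)&(X[...,0]<.57)&(X[...,1]>-.35)&(X[...,1]<.45)&(X[...,2]<.06); print('left on table',m.sum())
look(); look()
```

```text
31.55 [ 0.37860684 -0.13736056  0.29947682] 0.05118590013720464 [ 1.03229052 -0.35044824 -0.8359341 ]
scene 1 375 [-0.0229 -0.0011 -0.1297] 0.055
scene 2 518 [-0.0367  0.0118 -0.0779] 0.088
scene 3 0  
scene 4 226 [-0.0243  0.0005 -0.1154] 0.071
top 1 318 [-0.0238 -0.0039 -0.1254] 0.058
top 2 349 [-0.0347 -0.0038 -0.0712] 0.1
top 3 0  
top 4 216 [-0.0239 -0.0006 -0.1139] 0.074
left on table 46
scene 1 371 [-0.0227 -0.0012 -0.1297] 0.053
scene 2 521 [-0.0365  0.0119 -0.0779] 0.093
scene 3 0  
scene 4 228 [-0.024   0.0003 -0.1151] 0.069
top 1 318 [-0.0237 -0.0038 -0.1256] 0.057
top 2 354 [-0.0343 -0.0038 -0.0709] 0.097
top 3 0  
top 4 217 [-0.024  -0.0007 -0.1141] 0.073
left on table 46
```

Request:
step_arm --targets '[[0.6,[0,0,0],[0,0,0]],[0.6,[0,0,0],[0,0,0]],[0.6,[0,0,0],[0,0,0]],[0.6,[0,0,0],[0,0,0]],[0.6,[0,0,0],[0,0,0]],[0.6,[0,0,0],[0,0,0]],[0.6,[0,0,0],[0,0,0]],[0.6,[0,0,0],[0,0,0]]]'

```text
time: 32.55
ee_pos: [0.3781, -0.1376, 0.2999]
tcp_rot: [-180.0, 40.4, -173.6]
wrist_force: [0.5, -0.3, -0.1]
opening: 0.0512
grasp_force: 0.0
```

Run:
```python
from h import *
im,d=bot.camera('top'); p=bot.camera_params('top'); X=cloud(p,d)
m=(d>0)&(X[...,2]>.018)&(X[...,2]<.06)&(X[...,0]>.25)&(X[...,0]<.75)&(X[...,1]>-.7)&(X[...,1]<.7)
n,l,s,c=cv2.connectedComponentsWithStats(m.astype(np.uint8))
for k in range(1,n):
    if s[k,4]>25: print(s[k],X[l==k].mean(0).round(3),X[l==k].max(0).round(3))
```

```text
[125 134  15   8  60] [0.741 0.65  0.039] [0.75  0.676 0.059]
[213 135  12   7  42] [0.74  0.352 0.039] [0.748 0.37  0.06 ]
[120 139  50  32 536] [0.686 0.603 0.036] [0.735 0.688 0.059]
[240 140  25   4  73] [0.728 0.24  0.041] [0.73  0.277 0.059]
[265 140  73   7 183] [0.727 0.077 0.042] [0.73 0.19 0.06]
[393 141 132   4 451] [ 0.729 -0.47   0.039] [ 0.731 -0.251  0.06 ]
[205 142  16  17  82] [0.69  0.365 0.045] [0.727 0.397 0.06 ]
[183 144  14  13  75] [0.692 0.448 0.041] [0.718 0.473 0.06 ]
[178 159  19  20 258] [0.637 0.462 0.026] [0.671 0.496 0.039]
[475 162  20  42 200] [ 0.581 -0.548  0.039] [ 0.661 -0.533  0.059]
[436 167  15  19  84] [ 0.601 -0.41   0.039] [ 0.638 -0.397  0.06 ]
[515 198  15   6  50] [ 0.528 -0.685  0.041] [ 0.536 -0.663  0.052]
```

No scoop is left on the worktop, and the timer is in place.

```bash
python3 -c "
from workcell import bot
print(bot.job_done())"
```

```text
the job is handed in; nothing more can be done
None
```

I drew the scrubber along the board to the right end and back, then hung it on peg 2 with the large scoop on peg 1 and the small scoop on peg 4; the medium scoop wasn't there, the dredger and timer weren't touched, and the job is handed in (no verdict was returned).

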